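# Hang the vial carriers on the rack and lock the keeper with its wing nut

## Robot

A 6-joint arm with a two-finger parallel gripper is mounted at the origin on a cart in front of the work surface, level with it; the furniture and walls round the work are solid. World frame = base frame: x ahead of the robot, y to its left, z up, the work surface at z = 0. Lengths are in m, angles in rad, forces in N, time in s.
With the tool pointing down it reaches from about 0.35 to 0.925 m from the base axis. Payload 6.4 kg.
Tool frame: the origin (TCP) lies at the very end of the fingers, on their centre line; the grasp point (between the pads) lies 19 mm behind it; z points along the fingers, y is the direction in which the jaws open and shut (so a half turn about z gives the same grasp; the last joint's range is limited). The gripper opens to 85 mm and grips with 20 to 120 N. Pads are 22 mm wide; open, the fingers measure 114 mm over their backs; the gripper's body (76 mm by 85 mm) begins 54 mm behind the grasp point. The pads swing forward as they close: fully open they stand 13 mm farther back than shut.
Start: joints at [1.135, 0.245, 1.558, -0, 1.339, -0.174], TCP at [0.168, 0.628, 0.231] pointing down, gripper open.
Joint ranges: [-3.13, 3.13], [-1.02, 2.26], [0.13, 2.54], [-0.95, 4.09], [0.21, 2.88], [-2.74, 2.74]. Speed limits (rad/s): [2.57, 2.57, 3.14, 3.14, 3.14, 3.14].

## Interface

Orientations are given as a unit quaternion [x, y, z, w].
In Python, from cell import sense, snapshot, hand_in, outline_of, pinpoint gives the robot as it stands. The module is installed in compiled form; this text tells all that it offers.
- The arm moves only by the tool apply_moves, never from a script. Its argument "rows" is text: rows parted by semicolons, each of 7 numbers parted by spaces: the gripper's target within -1 to 1 (fully open at 1, half-way at 0, shut at -1), then the shift along the tool's x, y, z in m, then the turn, a rotation vector about the tool's x, y, z in degrees. A call has 1 to 5 rows; each row shifts and turns the commanded pose from where the row before left it, along the tool's axes as they then stand; what a row does not reach is not made up. A row lasts 1/8 s, in which the tool goes at most 62.5 mm and 10.7 degrees, less where a joint would pass 70% of its speed; a pose out of reach is approached as far as the arm can. A call with a gripper value outside its range is refused whole. The fingers move at their own pace and stop on an object; "grip_force" is the grip in N (left out, the last holds). Time passes only in rows, so rows that do not move let the fingers close. It gives the time, the measured TCP pose, the force and the opening at its end, in the units of the state.
- sense(): the state, without advancing time (a new reading comes with each control period).
- snapshot(name): name is "scene" or "side" or "wrist"; returns a dict with "pixels" (400x640x3 uint8, red, green, blue), "fovy" (degrees; the focal length in pixels is half the picture's height over the tangent of half this angle, whatever the lens; pixels are square), "cx", "cy" (the principal point, pixels), "T" (4x4, takes a point from camera to world coordinates). Camera axes: x right, y down, z forward; pixel columns grow to the right and rows downward; lengths in m; the calibration is good to about 2 mm. The wrist camera is an equidistant fisheye: a pixel r from the principal point sees the ray r / f radians off the axis. A picture is of the moment at which its call begins. There is no depth.
- hand_in(): hands the job in, once; it reports no verdict.
Trained networks look in the newest picture that a camera, given by its name, has taken for a name from the list of things; names that differ only in an ending like _2 or _b are one class to them, and where a whole thing is asked for, a point or a joint stands for the part that bears it (a point fixed in the world has none). Each returns a list of dicts, best first, with "score" (0 to 1); they miss things now and then, are a little off and sometimes report something else, mostly with a low value. They report only what shows in the picture. A call takes as long as a camera call.
- outline_of(camera, query): "region" (400x640 bool, what is visible of it) and "extent" ([left, top, right, bottom] in pixels, round what is visible of it).
- pinpoint(camera, query): "pixel" ([column, row] in pixels: a listed point, or the origin of a listed thing).
The state is a dict: "clock": time; "joints": joint angles; "joint_vel": joint speeds; "effort": joint torques, N m; "position": TCP position; "tcp_rot": TCP orientation; "force": force on the tool from outside, world axes, zero at the start; "moment": the same for the moment, N m; "width": finger opening in m.
Only numpy, scipy, OpenCV 4.12 (cv2) and the standard library are available. Lean on these libraries where they do the work, as an engineer would, in place of code of your own. Each camera call takes 0.05 s, during which the arm holds its last target.

## Task

Hang every wire vial carrier that stands on the desk by its bail on the rack, one to a hook, then swing the keeper bar fully shut in front of the hooks. Then lock it with the wing nut, which is not on its thread yet: turn the nut back (anticlockwise) until its thread start clicks and it drops, and only then turn it forward (clockwise) all the way down to its stop. Leave the bottle, the check weight and the notebook in front of the rack where they are.

Things in the scene. Friction and masses are not known exactly. Their poses are not given: they have to be found in the camera images.
- carrier_1_grip (a point): centre of a vial carrier's grip: upright square grey block 14 x 14 mm, 36 mm tall, on top of the carrier's stiff wire bail. This point is 130 mm above the carrier's foot. Carrier: wire basket 52 (x) x 60 (y) mm, 30 mm high, two capped vials fixed in it (tops 52 mm above foot), about 0.17 kg. Axes: x passes through the bail, z up. Carriers are alike; one may be absent.
- carrier_1_bail (a point): centre of the top of the same carrier's arched bail (6 mm wire), 20 mm below the grip's centre, 110 mm above the foot; the bail must hang here in a hook. It stands in the carrier's y-z plane, legs at y = -29 and +29 mm up to 92 mm, the wire's centre 103 mm high at y = -20 and +20 mm. Axes as the grip's.
- carrier_2_grip (a point): centre of a vial carrier's grip: upright square grey block 14 x 14 mm, 36 mm tall, on top of the carrier's stiff wire bail. This point is 130 mm above the carrier's foot. Carrier: wire basket 52 (x) x 60 (y) mm, 30 mm high, two capped vials fixed in it (tops 52 mm above foot), about 0.17 kg. Axes: x passes through the bail, z up. Carriers are alike; one may be absent.
- carrier_2_bail (a point): centre of the top of the same carrier's arched bail (6 mm wire), 20 mm below the grip's centre, 110 mm above the foot; the bail must hang here in a hook. It stands in the carrier's y-z plane, legs at y = -29 and +29 mm up to 92 mm, the wire's centre 103 mm high at y = -20 and +20 mm. Axes as the grip's.
- carrier_3_grip (a point): centre of a vial carrier's grip: upright square grey block 14 x 14 mm, 36 mm tall, on top of the carrier's stiff wire bail. This point is 130 mm above the carrier's foot. Carrier: wire basket 52 (x) x 60 (y) mm, 30 mm high, two capped vials fixed in it (tops 52 mm above foot), about 0.17 kg. Axes: x passes through the bail, z up. Carriers are alike; one may be absent.
- carrier_3_bail (a point): centre of the top of the same carrier's arched bail (6 mm wire), 20 mm below the grip's centre, 110 mm above the foot; the bail must hang here in a hook. It stands in the carrier's y-z plane, legs at y = -29 and +29 mm up to 92 mm, the wire's centre 103 mm high at y = -20 and +20 mm. Axes as the grip's.
- hook1 (a point): left hook of three equal ones (8 mm steel wire) on an aluminium rack fixed to the desk: the point where the centre of a hung bail's wire lies at its top, 153 mm above the desk. Axes: the rack's. Hooks point along -x (the open front, toward the robot), the row of hooks runs along y, z up.
- hook2 (a point): the same for the middle hook, 75 mm along -y from hook1. Each hook's upturned tip stands 18 mm in front (-x) of this point, its top 17 mm above it; the hook's wire reaches 11 mm below it. Behind, the hook rises to the rail, whose front face is 37 mm behind, top at 165 mm above the desk. A bail goes on from the front: its wire over the tip, then down into the dip.
- hook3 (a point): the same for the right hook, 75 mm along -y from hook2.
- keeper (a joint): angle of the keeper, a steel bar 8 mm wide, about 315 mm long, swinging level 160 mm above the desk about a pivot at the rack's left end. 0 = shut on its stop: it lies along the rack's -y in front of the hook tips, forked end round the stud under the wing nut. Grows as it opens toward the robot (clockwise from above; at pi/2 it points along the rack's -x). Stays where left.
- keeper_hinge (a point): pivot axis of the keeper bar, at the bar's height (160 mm), 30 mm in front of the line of hooks and 150 mm to the left (+y) of hook2. Axes: the rack's.
- keeper_peg (a point): a point on the keeper's upright black round peg, 12 mm thick, for pushing or holding; 187.5 mm from the pivot along the bar, 215 mm above the desk. The peg reaches from the bar to a ball top at 235 mm. With the bar shut it stands between the middle and right hooks, taller than the hung carriers' grips (tops at 191 mm).
- nut_wing (a point): centre of the wing of the steel wing nut on the stud at the rack's right end: upright two-lobed plate 44 mm long (x), 10 mm thick (y), 26 mm tall (13 mm either way of this point), on a round hub 30 mm wide, 24 mm high. On the nut's axis; moves and turns with the nut. At first 214 mm above the desk.
- nut_turn (a joint): turn of the wing nut, rad, positive anticlockwise from above (back); 0: wing along the rack's x. Stops at -1.75 (forward, clockwise) and +0.7 (back). At first it sits on top of the thread's end at -1.1 to -0.4; turned forward from there it only skids. Turned back past about +0.2 it clicks: it drops onto the thread; turned forward from there it screws down to the stop. Friction 0.01 N m.
- nut_drop (a joint): height of the wing nut, m, relative to where it sits at first: 0 on top of the thread's end, about -0.007 when clicked, -0.0115 screwed down to the stop. It falls by its own weight (0.16 kg): a firm grip holds it up until it is slackened. It can be lifted 3 mm at most above 0.
- stain_bottle: bystander: small bottle, 46 mm wide, 85 mm high; origin under its centre. Leave alone.
- check_weight: bystander: brass-coloured check weight with a knob, 30 mm wide, 48 mm high; origin under its centre. Leave alone.
- notebook: bystander: closed notebook, 105 x 152 x 14 mm; origin under its centre. Leave alone.

How it is judged:
By the outcome, as a careful person would: the job done as asked, in the order asked, and still so for the second after the job is handed in, with the robot touching nothing.
Of carrier_1, carrier_2, carrier_3 only 2 to 3 are there at a start; the rules pass over those that are not, and their reading is None.
At some moment in a run one of carrier_1, carrier_2, carrier_3 may be knocked a few centimetres aside while the robot is not near it.
Once in a run the grip may slacken for a moment while it holds something.
It also fails if it takes over 208 s, if anything falls off the work surface, if the arm or the gripper's body presses on something with over 40 N, if the wrist force passes 120 N, or if a joint passes its speed limit or range.

## Working session

There is one attempt and no reset: what is moved stays moved. The work goes in short steps, Python scripts to look and compute and a tool call to move; the robot and the scene stay as the last step left them, time stands still between calls to the robot, and variables do not carry over. Pictures are saved under pics/ and viewed, and the job is handed in when it is done.

Besides the shell and the picture viewer there is one more tool, called after "Emit:" in YAML: its name, and indented under it one key for each argument. apply_moves: Moves the arm, as the interface text tells. Its arguments: {"type":"object","properties":{"rows":{"type":"string"},"grip_force":{"type":"number"}},"required":["rows"]}

```bash
mkdir -p pics; ls; python3 - <<'E'
from cell import sense, snapshot
import cv2, numpy as np
s=sense(); print({k:np.round(v,3) for k,v in s.items()})
for n in ["scene","side","wrist"]:
    d=snapshot(n); cv2.imwrite(f"pics/a_{n}.png",d["pixels"][:,:,::-1]); print(n,d["fovy"],d["cx"],d["cy"],np.round(d["T"],3).tolist())
E
```

```text
pics
{'clock': np.float64(0.0), 'joints': array([ 1.135,  0.246,  1.559, -0.   ,  1.339, -0.174]), 'joint_vel': array([-0.001,  0.   ,  0.   ,  0.001,  0.   , -0.001]), 'effort': array([ 1.0000e-03, -4.2950e+01, -3.2613e+01,  0.0000e+00,  5.0000e-03,
       -0.0000e+00]), 'position': array([0.168, 0.627, 0.23 ]), 'tcp_rot': array([ 0.131,  0.991, -0.001, -0.   ]), 'force': array([0.411, 0.309, 0.452]), 'moment': array([ 0.001, -0.014,  0.038]), 'width': np.float64(0.086)}
scene 48.25262201776541 317.15080729714913 197.57451722420885 [[0.488, -0.582, 0.65, -0.363], [-0.873, -0.326, 0.364, -0.474], [0.0, -0.745, -0.667, 1.051], [0.0, 0.0, 0.0, 1.0]]
side 52.61404301911123 320.8107214972088 198.58050854670248 [[1.0, 0.01, -0.002, 0.514], [0.006, -0.383, 0.924, -0.876], [0.008, -0.924, -0.383, 0.513], [0.0, 0.0, 0.0, 1.0]]
wrist 65.70646984690485 315.5610675558691 199.39289003525826 [[0.259, 0.921, 0.29, 0.093], [0.966, -0.247, -0.079, 0.648], [-0.001, 0.301, -0.954, 0.373], [0.0, 0.0, 0.0, 1.0]]
```

View pics/a_scene.png

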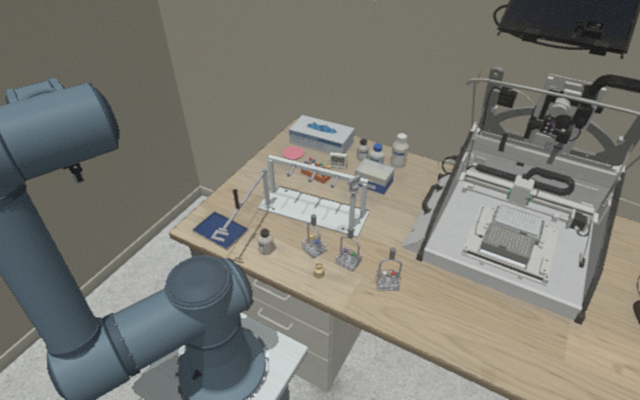

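View pics/a_side.png

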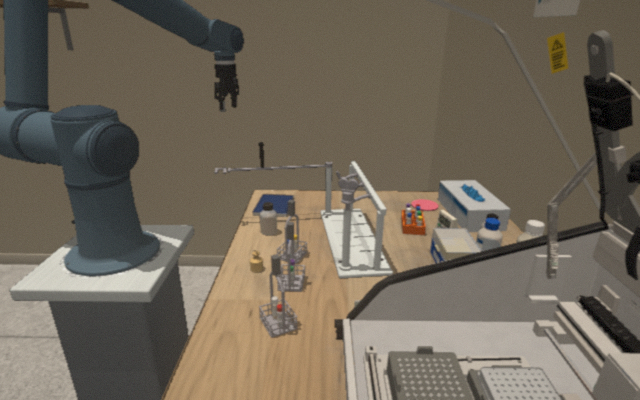

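View pics/a_wrist.png

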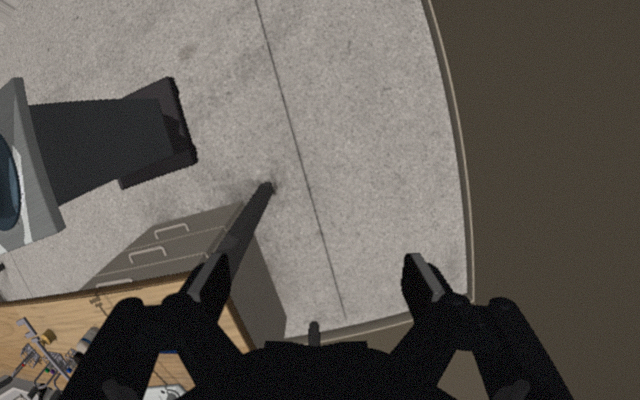

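All three carriers are standing on the desk and the keeper is open, its peg at scene (236,198). Next I'll measure with the networks.

```bash
cat > h.py <<'E'
import numpy as np, cv2
from cell import sense, snapshot, outline_of, pinpoint, hand_in
C={}
def snap(n,save=None):
    d=snapshot(n); C[n]=d
    if save: cv2.imwrite(f"pics/{save}.png",d["pixels"][:,:,::-1])
    return d
def ray(n,px):
    d=C[n]; f=200/np.tan(np.radians(d["fovy"])/2); x=(px[0]-d["cx"]);y=(px[1]-d["cy"])
    if n=="wrist":
        r=np.hypot(x,y);t=r/f; v=np.array([np.sin(t)*x/max(r,1e-9),np.sin(t)*y/max(r,1e-9),np.cos(t)])
    else: v=np.array([x/f,y/f,1.])
    v/=np.linalg.norm(v); return d["T"][:3,3],d["T"][:3,:3]@v
def proj(n,P):
    d=C[n]; f=200/np.tan(np.radians(d["fovy"])/2)
    p=d["T"][:3,:3].T@(np.asarray(P)-d["T"][:3,3])
    if n=="wrist":
        r=np.hypot(p[0],p[1]);t=np.arctan2(r,p[2]);return np.array([d["cx"]+f*t*p[0]/r,d["cy"]+f*t*p[1]/r])
    return np.array([d["cx"]+f*p[0]/p[2],d["cy"]+f*p[1]/p[2]])
def atz(n,px,z):
    o,v=ray(n,px); return o+v*(z-o[2])/v[2]
def tri(obs):
    A=np.zeros((3,3));b=np.zeros(3)
    for n,px in obs:
        o,v=ray(n,px);M=np.eye(3)-np.outer(v,v);A+=M;b+=M@o
    P=np.linalg.solve(A,b)
    e=[np.linalg.norm((np.eye(3)-np.outer(ray(n,px)[1],ray(n,px)[1]))@(P-ray(n,px)[0])) for n,px in obs]
    return P,max(e)
E
python3 - <<'E'
from h import *
for n in ["scene","side"]:
    snap(n)
Z={"carrier_1_grip":.13,"carrier_1_bail":.11,"hook1":.153,"hook2":.153,"hook3":.153,"keeper_hinge":.16,"keeper_peg":.215,"nut_wing":.214,"stain_bottle":0,"check_weight":0,"notebook":0}
for q,z in Z.items():
    for n in ["scene","side"]:
        for r in pinpoint(n,q)[:4]:
            print(q,n,round(r["score"],2),np.round(r["pixel"],1),np.round(atz(n,r["pixel"],z),3))
E
```

```text
carrier_1_grip scene 0.71 [391.9 250.1] [ 0.446 -0.255  0.13 ]
carrier_1_grip scene 0.69 [290.5 171.4] [0.605 0.169 0.13 ]
carrier_1_grip side 0.76 [277.3 265.6] [ 0.437 -0.264  0.13 ]
carrier_1_bail scene 0.59 [388.  257.1] [ 0.435 -0.251  0.11 ]
carrier_1_bail side 0.74 [276.2 278.2] [ 0.435 -0.273  0.11 ]
hook1 scene 0.9 [289.8 173.2] [0.571 0.15  0.153]
hook1 scene 0.67 [334.6 184.1] [ 0.593 -0.001  0.153]
hook1 scene 0.63 [309.  179.2] [0.575 0.081 0.153]
hook1 side 0.92 [345.9 177.4] [0.578 0.14  0.153]
hook1 side 0.91 [351.6 194.5] [0.585 0.018 0.153]
hook1 side 0.64 [350.2 183.1] [0.587 0.097 0.153]
hook2 scene 0.9 [289.8 173.2] [0.571 0.15  0.153]
hook2 scene 0.67 [334.6 184.1] [ 0.593 -0.001  0.153]
hook2 scene 0.63 [309.  179.2] [0.575 0.081 0.153]
hook2 side 0.92 [345.9 177.4] [0.578 0.14  0.153]
hook2 side 0.91 [351.6 194.5] [0.585 0.018 0.153]
hook2 side 0.64 [350.2 183.1] [0.587 0.097 0.153]
hook3 scene 0.9 [289.8 173.2] [0.571 0.15  0.153]
hook3 scene 0.67 [334.6 184.1] [ 0.593 -0.001  0.153]
hook3 scene 0.63 [309.  179.2] [0.575 0.081 0.153]
hook3 side 0.92 [345.9 17
[... 453 characters left out ...]
23 0.142 0.215]
keeper_peg side 0.89 [260.2 145. ] [0.34  0.23  0.215]
keeper_peg side 0.59 [286.4 235.9] [ 0.459 -0.313  0.215]
keeper_peg side 0.52 [344.4 175.3] [ 0.564 -0.021  0.215]
keeper_peg side 0.22 [350.8 187.2] [ 0.574 -0.096  0.215]
nut_wing side 0.83 [346.4 186.2] [ 0.565 -0.087  0.214]
stain_bottle scene 0.89 [265.9 247.8] [0.377 0.124 0.   ]
check_weight scene 0.42 [318.5 275.7] [ 0.361 -0.073  0.   ]
check_weight side 0.74 [276.9 207. ] [0.373 0.288 0.   ]
check_weight side 0.71 [256.3 267.6] [ 0.363 -0.065  0.   ]
check_weight side 0.66 [269.  232.9] [0.37  0.111 0.   ]
notebook scene 0.77 [223.1 234.9] [0.355 0.276 0.   ]
notebook side 0.61 [276.6 209.5] [0.374 0.268 0.   ]
```

```bash
cat >> h.py <<'E'
from scipy.spatial.transform import Rotation as Ro
def down(yaw):  # tool z down, tool y at world angle 90deg+yaw  (yaw deg)
    a=np.radians(yaw); y=np.array([-np.sin(a),np.cos(a),0]); z=np.array([0,0,-1.]); x=np.cross(y,z)
    return np.stack([x,y,z],1)
def toolyaw():
    R=Ro.from_quat(sense()["tcp_rot"]).as_matrix(); return np.degrees(np.arctan2(-R[0,1],R[1,1])),np.degrees(np.arccos(-R[2,2]))
def plan(P,yaw):
    s=sense();R=Ro.from_quat(s["tcp_rot"]).as_matrix(); Rt=down(yaw)
    dp=R.T@(np.asarray(P)-s["position"]); rv=np.degrees(Ro.from_matrix(R.T@Rt).as_rotvec())
    n=max(np.ceil(np.linalg.norm(dp)/.06),np.ceil(np.linalg.norm(rv)/10.4))
    print("pos",np.round(s["position"],4),"yaw/tilt",np.round(toolyaw(),2),"| tool shift mm",np.round(dp*1000,1),"turn",np.round(rv,2),"rows",n,"t",round(float(s["clock"]),2),"F",np.round(s["force"],1),"w",round(float(s["width"]),4))
E
python3 -c "
from h import *
plan([.168,.628,.35],0);plan([.45,-.05,.35],0)"
```

```text
pos [0.1682 0.6279 0.2313] yaw/tilt [-15.   0.] | tool shift mm [ 3.000e-01  1.000e-01 -1.187e+02] turn [ -0.  -0. -15.] rows 2.0 t 1.35 F [ 0.1  0.3 -0.1] w 0.0856
pos [0.1682 0.6279 0.2313] yaw/tilt [-15.   0.] | tool shift mm [-447.6 -581.8 -118.7] turn [ -0.  -0. -15.] rows 13.0 t 1.35 F [ 0.1  0.3 -0.1] w 0.0856
```

Emit:
apply_moves:
  rows: "1 0 0 -0.06 0 0 -7.5; 1 0 0 -0.06 0 0 -7.5; 1 -0.02 -0.055 0 0 0 0; 1 -0.02 -0.055 0 0 0 0; 1 -0.02 -0.055 0 0 0 0"

```text
clock: 1.98
position: [0.2285, 0.4613, 0.3515]
tcp_rot: [-0.0, 1.0, 0.0, 0.0]
force: [0.6, 0.6, 0.7]
width: 0.0854
```

Emit:
apply_moves:
  rows: "1 -0.023 -0.056 0 0 0 0; 1 -0.023 -0.056 0 0 0 0; 1 -0.023 -0.056 0 0 0 0; 1 -0.023 -0.056 0 0 0 0; 1 -0.023 -0.056 0 0 0 0"

```text
clock: 2.6
position: [0.3435, 0.1811, 0.3516]
tcp_rot: [-0.0, 1.0, 0.0, 0.001]
force: [1.7, -0.5, 0.0]
width: 0.0857
```

Emit:
apply_moves:
  rows: "1 -0.023 -0.056 0 0 0 0; 1 -0.023 -0.056 0 0 0 0; 1 -0.023 -0.056 0 0 0 0; 1 -0.023 -0.056 0 0 0 0; 1 0 0 0 0 0 0"

```text
clock: 3.22
position: [0.4357, -0.0443, 0.3509]
tcp_rot: [0.003, 1.0, 0.0, -0.001]
force: [-0.0, -0.2, -0.1]
width: 0.0854
```

```bash
python3 - <<'E'
from h import *
plan([.42,-.02,.35],0)
snap("wrist","b_w");snap("scene");snap("side")
Z={"carrier_1_grip":.13,"carrier_1_bail":.11,"hook1":.153,"keeper_hinge":.16,"keeper_peg":.215,"nut_wing":.214,"stain_bottle":0,"check_weight":0,"notebook":0}
for q,z in Z.items():
    for n in ["wrist","scene","side"]:
        for r in pinpoint(n,q)[:4]:
            print(q,n,round(r["score"],2),np.round(r["pixel"],1),np.round(atz(n,r["pixel"],z),3))
E
```

```text
pos [ 0.4357 -0.0443  0.3509] yaw/tilt [-0.35  0.06] | tool shift mm [15.9 24.2  0.9] turn [ 0.   -0.06 -0.35] rows 1.0 t 3.23 F [-0.  -0.2 -0.1] w 0.0854
carrier_1_grip wrist 0.96 [153.9 171.2] [ 0.433 -0.257  0.13 ]
carrier_1_grip wrist 0.74 [458.  270.1] [0.583 0.165 0.13 ]
carrier_1_grip scene 0.92 [389.8 251.2] [ 0.44  -0.251  0.13 ]
carrier_1_grip scene 0.46 [389.  258.3] [ 0.415 -0.259  0.13 ]
carrier_1_grip side 0.96 [279.6 265.4] [ 0.441 -0.263  0.13 ]
carrier_1_bail wrist 0.88 [159.7 168.7] [ 0.433 -0.258  0.11 ]
carrier_1_bail scene 0.86 [387.8 253.9] [ 0.445 -0.246  0.11 ]
carrier_1_bail scene 0.55 [311.2 221.8] [0.451 0.002 0.11 ]
carrier_1_bail side 0.73 [278.4 275. ] [ 0.438 -0.263  0.11 ]
carrier_1_bail side 0.39 [290.3 212.2] [0.439 0.008 0.11 ]
hook1 wrist 0.95 [352.3 288.1] [0.588 0.004 0.153]
hook1 wrist 0.8 [460.7 270.4] [0.57  0.156 0.153]
hook1 wrist 0.8 [405.9 283.4] [0.584 0.076 0.153]
hook1 wrist 0.54 [506.2 116.7] [0.359 0.194 0.153]
hook1 scene 0.9 [332. 181.] [0.603 0.013 0.153]
hook1 scene 0.75 [293.3 173.8] [0.574 0.138 0.153]
hook1 scene 0.63 [310. 176
[... 843 characters left out ...]
  -0.07   0.214]
nut_wing scene 0.57 [290.  173.3] [0.508 0.107 0.214]
nut_wing side 0.69 [348.3 184.4] [ 0.57  -0.077  0.214]
stain_bottle wrist 0.79 [417.5 113.7] [0.368 0.123 0.   ]
stain_bottle scene 0.67 [264.6 246.4] [0.38  0.131 0.   ]
stain_bottle side 0.97 [271.6 233.4] [0.378 0.108 0.   ]
check_weight wrist 0.81 [298.  110.5] [ 0.367 -0.071  0.   ]
check_weight wrist 0.29 [160.9 168.6] [ 0.455 -0.317  0.   ]
check_weight scene 0.61 [317.8 275.5] [ 0.361 -0.071  0.   ]
check_weight side 0.57 [257.3 268.1] [ 0.365 -0.067  0.   ]
notebook wrist 0.9 [504.6 117.1] [0.361 0.296 0.   ]
notebook scene 0.63 [218.  232.8] [0.355 0.296 0.   ]
notebook side 0.85 [275. 210.] [0.37  0.264 0.   ]
```

View pics/b_w.png

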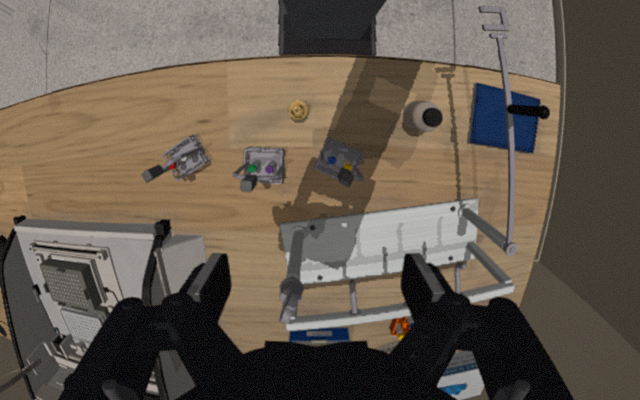

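```bash
python3 - <<'E'
import cv2
im=cv2.imread("pics/b_w.png"); c=im[120:220,135:375]; cv2.imwrite("pics/b_crop.png",cv2.resize(c,None,fx=3.33,fy=3.33,interpolation=cv2.INTER_CUBIC))
E
```

```text
(no output)
```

View pics/b_crop.png

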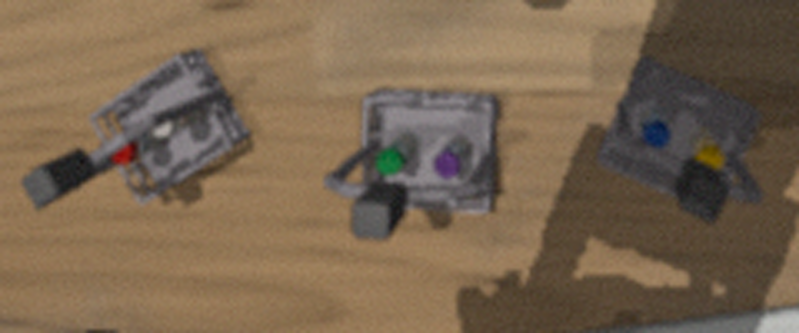

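```bash
python3 - <<'E'
from h import *
snap("wrist","b2_w")
def E(p): return atz("wrist",(p[0]/3.33+135,p[1]/3.33+120),.03)
for a,b in [((648,60),(762,105)),((370,95),(497,95)),((97,120),(195,55)),((140,195),(248,135)),((378,212),(490,212))]:
    A,B=E(a),E(b);d=A-B if (A-B)[1]>0 else B-A
    print(np.round(A[:2],3),np.round(B[:2],3),round(np.linalg.norm(d),4),"yaw",np.degrees(np.arctan2(-d[0],d[1])))
def G(p): return atz("wrist",(p[0]/3.33+135,p[1]/3.33+120),.148)
for p in [(712,205),(372,220),(42,187)]: print("grip",G(p))
E
```

```text
[ 0.408 -0.019] [0.428 0.033] 0.0561 yaw -20.95003157870682
[ 0.423 -0.147] [ 0.424 -0.088] 0.059 yaw -1.0351913446326506
[ 0.43  -0.289] [ 0.401 -0.232] 0.0636 yaw 27.224587156659247
[ 0.468 -0.269] [ 0.44  -0.208] 0.0672 yaw 24.86270485014339
[ 0.478 -0.146] [ 0.479 -0.092] 0.0535 yaw -0.33724792795554714
grip [ 0.44543585 -0.00198738  0.148     ]
grip [ 0.45059671 -0.12134676  0.148     ]
grip [ 0.43603335 -0.25375197  0.148     ]
```

```bash
python3 -c "
from h import *
plan([.443,-.003,.22],-21)"
```

```text
pos [ 0.4352 -0.0411  0.3513] yaw/tilt [0. 0.] | tool shift mm [ -7.8  38.2 131.3] turn [-0. -0. 21.] rows 3.0 t 4.78 F [-0.4  0.3 -0.2] w 0.0851
```

Emit:
apply_moves:
  rows: "0 -0.008 0.038 0.01 0 0 0; 0 0 0 0.04 0 0 10.5; 0 0 0 0.04 0 0 10.5; 0 0 0 0.041 0 0 0; 0 0 0 0 0 0 0"
  grip_force: 40

```text
clock: 5.4
position: [0.4411, -0.0025, 0.2172]
tcp_rot: [0.182, 0.983, 0.0, -0.004]
force: [0.6, 0.4, -0.3]
width: 0.043
```

```bash
python3 - <<'E'
from h import *
plan([.443,-.003,.22],-21)
for n in ["wrist","scene","side"]: snap(n,"c_"+n)
for q,z in {"carrier_1_grip":.13,"carrier_1_bail":.11}.items():
    for n in ["wrist","scene","side"]:
        for r in pinpoint(n,q)[:4]:
            print(q,n,round(r["score"],2),np.round(r["pixel"],1),np.round(atz(n,r["pixel"],z),3))
E
```

```text
pos [ 0.4411 -0.0025  0.2172] yaw/tilt [-20.99   0.41] | tool shift mm [-1.9  0.3 -2.8] turn [-0.04 -0.41  0.01] rows 1.0 t 5.4 F [ 0.6  0.4 -0.3] w 0.043
carrier_1_grip scene 0.7 [391.6 251.9] [ 0.44  -0.257  0.13 ]
carrier_1_grip side 0.61 [275.2 264. ] [ 0.433 -0.259  0.13 ]
carrier_1_bail wrist 0.91 [105.8 270.5] [ 0.435 -0.252  0.11 ]
carrier_1_bail scene 0.9 [389.8 256.7] [ 0.439 -0.254  0.11 ]
carrier_1_bail scene 0.3 [221.8 231.7] [0.288 0.209 0.11 ]
carrier_1_bail side 0.7 [277.2 273. ] [ 0.435 -0.256  0.11 ]
carrier_1_bail side 0.29 [287.9 237.7] [ 0.444 -0.122  0.11 ]
```

View pics/c_wrist.png

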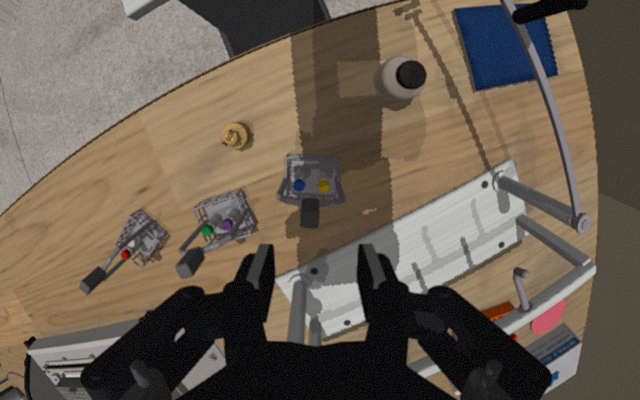

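```bash
python3 - <<'E'
from h import *
snap("wrist")
s=sense()["position"]
for z in (.148,.13,.112): print(z,proj("wrist",[s[0],s[1],z]))
im=cv2.imread("pics/c_wrist.png"); cv2.imwrite("pics/c_crop.png",cv2.resize(im[140:260,260:370],None,fx=5,fy=5,interpolation=cv2.INTER_CUBIC))
E
```

```text
0.148 [314.95594059 211.22195984]
0.13 [314.97700439 203.5485583 ]
0.112 [314.99552822 196.86993779]
```

View pics/c_crop.png

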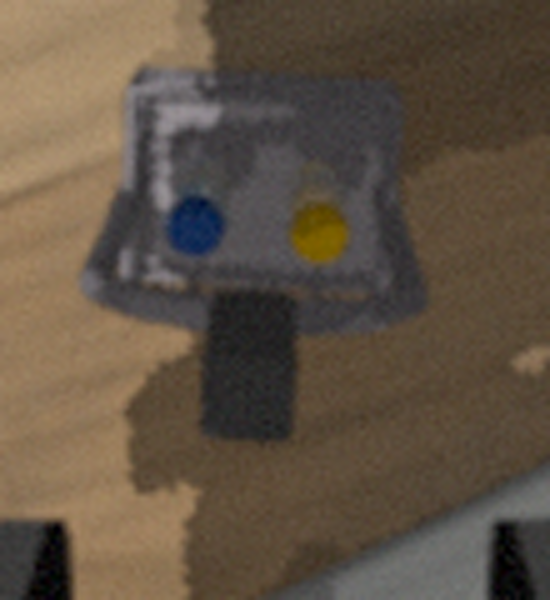

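```bash
python3 - <<'E'
from h import *
snap("wrist")
P=atz("wrist",(309.6,219.5),.148); print(P)
plan([P[0],P[1],.118],-24)
E
```

```text
[ 0.44795708 -0.00922361  0.148     ]
pos [ 0.4435 -0.0032  0.2208] yaw/tilt [-21.     0.05] | tool shift mm [ -6.3  -4.  102.8] turn [0.01 0.05 3.  ] rows 2.0 t 5.95 F [ 0.7  0.5 -0.7] w 0.0428
```

Emit:
apply_moves:
  rows: "0 -0.005 -0.003 0.03 0 0 3; 0 0 0 0.035 0 0 0; 0 0 0 0.038 0 0 0; 0 0 0 0 0 0 0"

```text
clock: 6.45
position: [0.4445, -0.0071, 0.1147]
tcp_rot: [0.208, 0.978, 0.0, -0.003]
force: [-0.1, 0.5, 1.0]
width: 0.0425
```

Emit:
apply_moves:
  rows: "-1 0 0 0 0 0 0; -1 0 0 0 0 0 0; -1 0 0 0 0 0 0; -1 0 0 0 0 0 0; -1 0 0 0 0 0 0"
  grip_force: 60

```text
clock: 7.08
position: [0.4481, -0.0082, 0.1191]
tcp_rot: [0.208, 0.978, -0.0, 0.002]
force: [-1.2, -1.0, 6.4]
width: 0.013
```

```bash
python3 - <<'E'
from h import *
plan([.44,0,.118],-24)
snap("wrist","d_w");snap("side","d_s")
E
```

```text
pos [ 0.4481 -0.0082  0.1191] yaw/tilt [-24.     0.19] | tool shift mm [10.8  4.2  1.1] turn [0.02 0.19 0.  ] rows 1.0 t 7.08 F [-1.2 -1.   6.4] w 0.013
```

View pics/d_w.png

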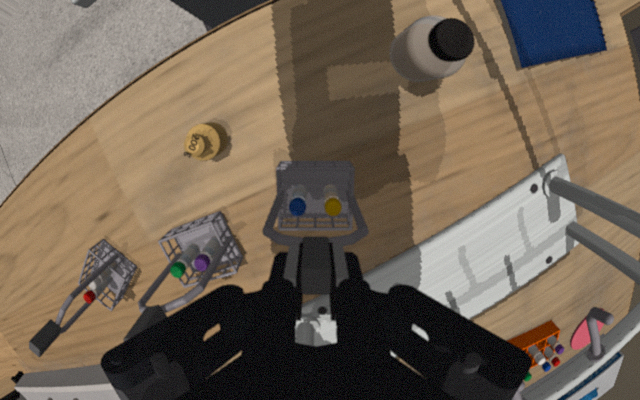

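Emit:
apply_moves:
  rows: "-1 0 0 -0.03 0 0 0; -1 0 0 -0.04 0 0 -8; -1 0 0 -0.05 0 0 -8; -1 0 0 -0.05 0 0 -8; -1 0 0 0 0 0 -6"

```text
clock: 7.8
position: [0.4489, -0.0082, 0.2924]
tcp_rot: [-0.054, 0.999, -0.001, 0.005]
force: [0.4, -0.7, -1.8]
width: 0.013
```

```bash
python3 - <<'E'
from h import *
plan([.44,0,.29],6)
snap("wrist","e_w");snap("scene","e_sc");snap("side","e_s")
for q,z in {"hook1":.153,"keeper_hinge":.16,"nut_wing":.214}.items():
    for n in ["wrist","scene","side"]:
        for r in pinpoint(n,q)[:4]:
            print(q,n,round(r["score"],2),np.round(r["pixel"],1),np.round(atz(n,r["pixel"],z),3))
E
```

```text
pos [ 0.4489 -0.0082  0.2924] yaw/tilt [6.22 0.54] | tool shift mm [7.9 9.1 2.3] turn [-0.19  0.51  0.22] rows 1.0 t 7.8 F [ 0.4 -0.7 -1.8] w 0.013
hook1 wrist 0.83 [310.1 307.3] [0.59  0.001 0.153]
hook1 wrist 0.57 [440.6 300.9] [0.572 0.155 0.153]
hook1 scene 0.89 [291.4 171.1] [0.583 0.151 0.153]
hook1 scene 0.89 [332.  180.2] [0.606 0.015 0.153]
hook1 side 0.94 [352.4 193.2] [0.588 0.027 0.153]
hook1 side 0.89 [344.4 174. ] [0.575 0.168 0.153]
hook1 side 0.59 [350.7 183.3] [0.588 0.095 0.153]
keeper_hinge wrist 0.75 [497.9 278.4] [0.535 0.221 0.16 ]
keeper_hinge wrist 0.22 [408.2 114.5] [0.37  0.067 0.16 ]
keeper_hinge scene 0.94 [265.1 170.8] [0.536 0.22  0.16 ]
keeper_hinge scene 0.29 [351.2 234.2] [ 0.419 -0.143  0.16 ]
keeper_hinge side 0.94 [329.1 165.6] [0.534 0.219 0.16 ]
keeper_hinge side 0.69 [345.7 175.9] [0.577 0.132 0.16 ]
nut_wing wrist 0.37 [512.6 133.6] [0.368 0.145 0.214]
nut_wing scene 0.72 [353.4 180.4] [ 0.57  -0.073  0.214]
nut_wing side 0.9 [350.1 184.3] [ 0.574 -0.076  0.214]
nut_wing side 0.59 [273.2 211. ] [ 0.427 -0.216  0.214]
```

View pics/e_w.png

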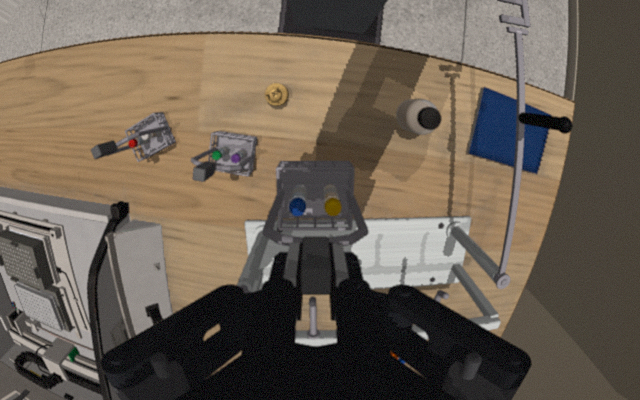

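```bash
cat > fit.py <<'E'
from h import *
from scipy.optimize import least_squares
# xy observations at known height
H={1:[(.571,.15),(.578,.14),(.570,.156),(.574,.138),(.572,.155),(.577,.160),(.583,.151)],
2:[(.575,.081),(.587,.097),(.584,.076),(.591,.086),(.584,.084),(.588,.095)],
3:[(.593,-.001),(.585,.018),(.588,.004),(.603,.013),(.582,.021),(.590,.001),(.588,.027)],
'h':[(.529,.224),(.534,.229),(.537,.225),(.534,.230),(.535,.221),(.536,.22),(.534,.219)],
'n':[(.572,-.075),(.570,-.07),(.570,-.077),(.57,-.073),(.574,-.076)]}
L={1:(0,.075),2:(0,0),3:(0,-.075),'h':(-.03,.15),'n':(-.03,-.15)}
def res(p,use):
    a=p[2];ux=np.array([np.cos(a),np.sin(a)]);uy=np.array([-np.sin(a),np.cos(a)])
    return np.concatenate([np.array(o)-(p[:2]+L[k][0]*ux+L[k][1]*uy) for k in use for o in H[k]])
for use in ([1,2,3,'h','n'],[1,2,3],['h','n']):
    r=least_squares(res,[.58,.08,.1],args=(use,),loss='soft_l1',f_scale=.004);p=r.x
    print(use,np.round(p[:2],4),np.degrees(p[2]),np.std(r.fun))
E
python3 fit.py
```

```text
[1, 2, 3, 'h', 'n'] [0.5827 0.08  ] 6.921783926930478 0.0067566210246635455
[1, 2, 3] [0.5829 0.0819] 5.670072450956839 0.008025183566918517
['h', 'n'] [0.5825 0.0783] 7.02746705258961 0.002859425395602505
```

```bash
python3 -c "
from h import *
plan([.504,.145,.29],6.9);plan([.504,.145,.196],6.9)"
```

```text
pos [ 0.4468 -0.0077  0.287 ] yaw/tilt [5.99 0.03] | tool shift mm [-72.9 145.9  -3. ] turn [ 0.01 -0.03 -0.91] rows 3.0 t 8.4 F [ 0.5 -0.1 -1.4] w 0.0125
pos [ 0.4468 -0.0077  0.287 ] yaw/tilt [5.99 0.03] | tool shift mm [-72.9 145.9  91. ] turn [ 0.01 -0.03 -0.91] rows 4.0 t 8.4 F [ 0.5 -0.1 -1.4] w 0.0125
```

Emit:
apply_moves:
  rows: "-1 -0.02 0.036 0 0 0 -0.9; -1 -0.02 0.036 0 0 0 0; -1 -0.02 0.037 0 0 0 0; -1 -0.013 0.037 0.04 0 0 0; -1 0 0 0.05 0 0 0"

```text
clock: 9.02
position: [0.5036, 0.148, 0.1974]
tcp_rot: [-0.062, 0.998, 0.0, 0.002]
force: [0.4, -1.0, -1.5]
width: 0.0124
```

Emit:
apply_moves:
  rows: "-1 0 0 0 0 0 0; -1 0 0 0 0 0 0"

```text
clock: 9.28
position: [0.5035, 0.1455, 0.1992]
tcp_rot: [-0.06, 0.998, 0.0, 0.001]
force: [0.6, 0.5, -0.5]
width: 0.013
```

```bash
python3 - <<'E'
from h import *
plan([.5735,.1535,.196],6.9)
for n in ["wrist","scene","side"]: snap(n,"f_"+n)
for q,z in {"hook1":.153,"carrier_1_bail":.186,"carrier_1_grip":.206}.items():
    for n in ["wrist","scene","side"]:
        for r in pinpoint(n,q)[:4]:
            print(q,n,round(r["score"],2),np.round(r["pixel"],1),np.round(atz(n,r["pixel"],z),3))
a=cv2.imread("pics/f_scene.png")[130:260,230:390];b=cv2.imread("pics/f_side.png")[120:250,240:400]
cv2.imwrite("pics/f_c.png",cv2.resize(np.hstack([a,b]),None,fx=2.5,fy=2.5,interpolation=cv2.INTER_CUBIC))
E
```

```text
pos [0.5035 0.1455 0.1992] yaw/tilt [6.86 0.15] | tool shift mm [-70.5  -0.4   3.4] turn [-0.01  0.15 -0.04] rows 2.0 t 9.28 F [ 0.6  0.5 -0.5] w 0.013
hook1 wrist 0.93 [137.4 297.7] [0.591 0.004 0.153]
hook1 wrist 0.73 [314.7 306.1] [0.57  0.153 0.153]
hook1 scene 0.82 [330.3 179.8] [0.606 0.021 0.153]
hook1 scene 0.81 [310.2 179.1] [0.578 0.078 0.153]
hook1 scene 0.55 [292.1 172.4] [0.579 0.145 0.153]
hook1 side 0.95 [343.7 176.2] [0.572 0.149 0.153]
hook1 side 0.78 [352.1 194.6] [0.586 0.018 0.153]
hook1 side 0.76 [349.3 184.2] [0.584 0.088 0.153]
carrier_1_bail scene 0.71 [390.2 256.9] [ 0.374 -0.273  0.186]
carrier_1_bail scene 0.57 [220.8 231. ] [0.237 0.158 0.186]
carrier_1_bail side 0.63 [274.6 273.1] [ 0.446 -0.374  0.186]
carrier_1_grip wrist 0.48 [ 34.9 125.7] [ 0.443 -0.031  0.206]
carrier_1_grip scene 0.69 [389.9 250. ] [ 0.377 -0.269  0.206]
carrier_1_grip scene 0.17 [310.9 179.6] [0.521 0.042 0.206]
carrier_1_grip side 0.69 [278.8 263.6] [ 0.454 -0.38   0.206]
carrier_1_grip side 0.44 [287.9 238.9] [ 0.461 -0.306  0.206]
```

View pics/f_wrist.png

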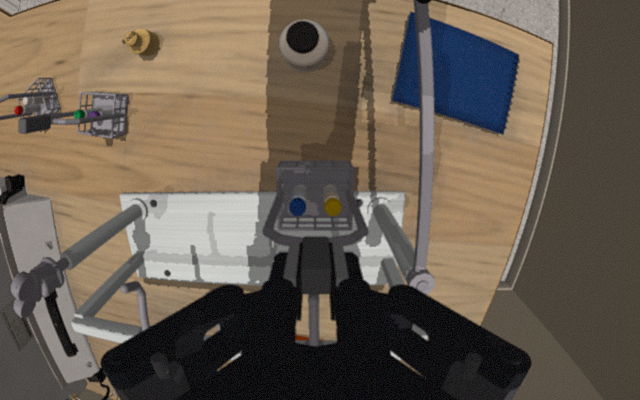

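View pics/f_c.png

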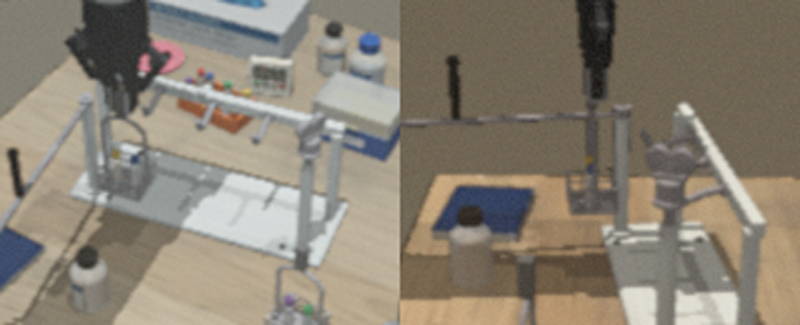

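Emit:
apply_moves:
  rows: "-1 -0.03 0 0 0 0 0; -1 -0.03 0 0 0 0 0; -1 -0.01 0 0.003 0 0 0; -1 0 0 0 0 0 0"

```text
clock: 10.38
position: [0.5714, 0.1541, 0.1935]
tcp_rot: [-0.06, 0.998, -0.0, -0.001]
force: [0.0, 0.6, -2.2]
width: 0.013
```

Emit:
apply_moves:
  rows: "-1 0 0 0.012 0 0 0; -1 0 0 0.012 0 0 0; -1 0 0 0 0 0 0"

```text
clock: 10.75
position: [0.571, 0.1541, 0.1689]
tcp_rot: [-0.06, 0.998, 0.0, -0.001]
force: [0.1, 0.8, -0.7]
width: 0.0131
```

```bash
python3 - <<'E'
from h import *
plan([.5735,.1535,.163],6.9)
for n in ["wrist","scene","side"]: snap(n,"g_"+n)
a=cv2.imread("pics/g_scene.png")[130:230,240:360];b=cv2.imread("pics/g_side.png")[120:220,300:420]
cv2.imwrite("pics/g_c.png",cv2.resize(np.hstack([a,b]),None,fx=3.3,fy=3.3,interpolation=cv2.INTER_CUBIC))
E
```

```text
pos [0.571  0.1541 0.1689] yaw/tilt [6.9  0.11] | tool shift mm [-2.5 -0.9  5.9] turn [ 0.01 -0.11 -0.  ] rows 1.0 t 10.75 F [ 0.1  0.8 -0.7] w 0.0131
```

View pics/g_c.png

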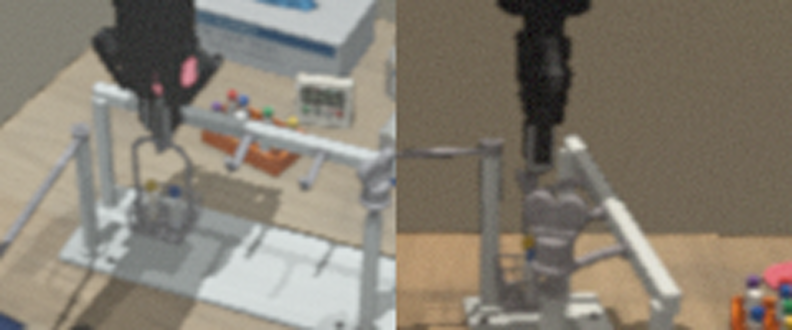

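View pics/g_wrist.png

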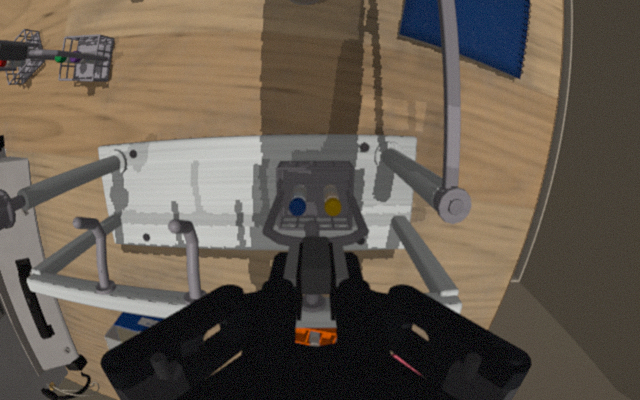

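Emit:
apply_moves:
  rows: "-1 -0.001 0 0.004 0 0 0; -1 0 0 0.003 0 0 0; -1 0 0 0 0 0 0"

```text
clock: 11.28
position: [0.5736, 0.1541, 0.1639]
tcp_rot: [-0.06, 0.998, -0.0, 0.001]
force: [1.2, -1.3, -0.6]
width: 0.0126
```

```bash
python3 - <<'E'
from h import *
plan([.5735,.1535,.163],6.9)
d=snap("wrist","g2")
a=cv2.imread("pics/g2.png")[140:290,230:400]
cv2.imwrite("pics/g_c2.png",cv2.resize(a,None,fx=4,fy=4,interpolation=cv2.INTER_CUBIC))
E
```

```text
pos [0.5736 0.1541 0.1639] yaw/tilt [6.9  0.12] | tool shift mm [ 0.2 -0.6  0.9] turn [-0.03  0.11  0.  ] rows 1.0 t 11.28 F [ 1.2 -1.3 -0.6] w 0.0126
```

View pics/g_c2.png

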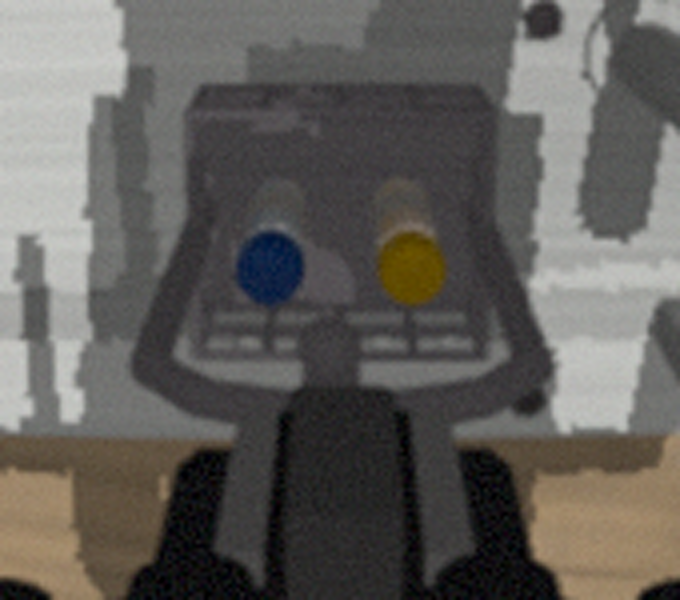

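Emit:
apply_moves:
  rows: "-1 0 0 0.002 0 0 0; -1 0 0 0 0 0 0; -0.2 0 0 0 0 0 0; -0.2 0 0 0 0 0 0; -0.2 0 0 0 0 0 0"

```text
clock: 11.95
position: [0.5724, 0.1543, 0.1607]
tcp_rot: [-0.06, 0.998, 0.0, -0.001]
force: [0.1, -0.3, -0.6]
width: 0.0339
```

Emit:
apply_moves:
  rows: "-0.2 0 0 -0.02 0 0 0; -0.2 0 0 -0.03 0 0 0; -0.2 0 0 -0.05 0 0 0; -0.2 0.06 0 -0.01 0 0 0; -0.2 0.05 0 0 0 0 0"

```text
clock: 12.58
position: [0.4633, 0.141, 0.2744]
tcp_rot: [-0.06, 0.998, 0.0, 0.002]
force: [0.3, 0.7, -0.1]
width: 0.0341
```

```bash
python3 - <<'E'
from h import *
plan([.45,-.12,.22],0)
for n in ["wrist","scene","side"]: snap(n,"i_"+n)
for q,z in {"hook1":.153,"carrier_1_bail":.11,"carrier_1_grip":.13}.items():
    for n in ["wrist","scene","side"]:
        for r in pinpoint(n,q)[:4]:
            print(q,n,round(r["score"],2),np.round(r["pixel"],1),np.round(atz(n,r["pixel"],z),3))
E
```

```text
pos [0.4633 0.141  0.2744] yaw/tilt [6.9  0.26] | tool shift mm [  44.9 -257.5   54.2] turn [0.   0.26 6.9 ] rows 5.0 t 12.57 F [ 0.3  0.7 -0.1] w 0.0341
hook1 wrist 0.76 [176.7 289.7] [0.592 0.003 0.153]
hook1 wrist 0.62 [318.9 296. ] [0.573 0.158 0.153]
hook1 scene 0.96 [307.7 178.7] [0.575 0.086 0.153]
hook1 scene 0.92 [332.8 183.7] [0.592 0.005 0.153]
hook1 scene 0.59 [291.6 172. ] [0.579 0.148 0.153]
hook1 side 0.83 [344.1 173.9] [0.574 0.168 0.153]
hook1 side 0.72 [351.8 195.8] [0.585 0.01  0.153]
carrier_1_bail wrist 0.77 [ 31.3 131.5] [ 0.433 -0.256  0.11 ]
carrier_1_bail wrist 0.73 [388.2 271.8] [0.562 0.239 0.11 ]
carrier_1_bail scene 0.64 [389.1 256.3] [ 0.439 -0.252  0.11 ]
carrier_1_bail side 0.78 [277.2 272.8] [ 0.435 -0.256  0.11 ]
carrier_1_bail side 0.71 [343.2 175.4] [0.578 0.279 0.11 ]
carrier_1_grip wrist 0.56 [ 19.5 134.8] [ 0.434 -0.261  0.13 ]
carrier_1_grip wrist 0.18 [ 85.9 293.2] [ 0.656 -0.166  0.13 ]
carrier_1_grip scene 0.86 [390.1 251.2] [ 0.44  -0.252  0.13 ]
carrier_1_grip scene 0.73 [356.2 181.3] [ 0.664 -0.043  0.13 ]
carrier_1_grip side 0.77 [276.9 264.8] [ 0.436 -0.261  0.13 ]
carrier_1_grip side 0.46 [330.9 166.5] [0.541 0.303 0.13 ]
carrier_1_grip side 0.42 [347.2 183.8] [0.583 0.153 0.13 ]
```

View pics/i_wrist.png

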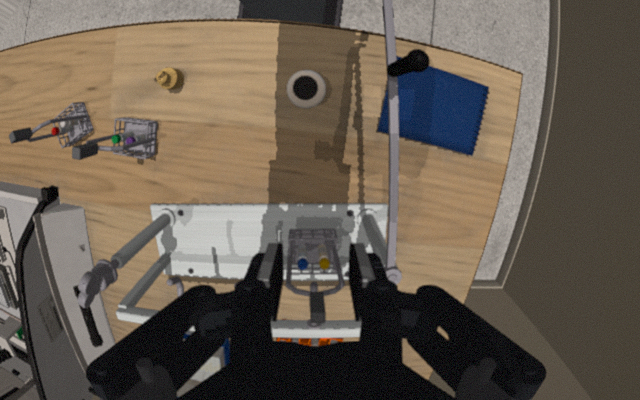

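View pics/i_scene.png

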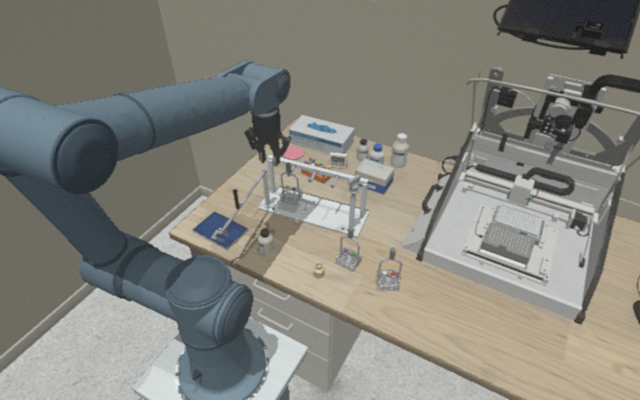

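Carrier 1 hangs on hook 1 (scene 290,193; wrist 313,260). The other two stand where they were. The middle one is next.

Emit:
apply_moves:
  rows: "0 0.011 -0.055 0 0 0 0; 0 0.011 -0.055 0 0 0 0; 0 0.011 -0.055 0 0 0 0; 0 0.01 -0.055 0 0 0 0; 0 0.0 -0.038 0.05 0 0 7.9"

```text
clock: 13.8
position: [0.4545, -0.1239, 0.2253]
tcp_rot: [0.012, 1.0, -0.003, 0.005]
force: [0.1, 0.3, -0.7]
width: 0.043
```

Emit:
apply_moves:
  rows: "0 0 0 0 0 0 0; 0 0 0 0 0 0 0"

```text
clock: 14.05
position: [0.4523, -0.12, 0.222]
tcp_rot: [0.008, 1.0, 0.0, 0.0]
force: [0.3, 0.5, 0.4]
width: 0.0424
```

```bash
python3 - <<'E'
from h import *
plan([.45,-.12,.22],-1)
snap("wrist","j_w")
s=sense()["position"]
for z in (.148,.13,.112): print(z,proj("wrist",[s[0],s[1],z]))
im=cv2.imread("pics/j_w.png"); cv2.imwrite("pics/j_crop.png",cv2.resize(im[140:260,260:370],None,fx=5,fy=5,interpolation=cv2.INTER_CUBIC))
E
```

```text
pos [ 0.4523 -0.12    0.222 ] yaw/tilt [-0.97  0.02] | tool shift mm [ 2.3 -0.   2. ] turn [0.01 0.02 0.03] rows 1.0 t 14.05 F [0.3 0.5 0.4] w 0.0424
0.148 [315.00627862 211.49397261]
0.13 [315.02503218 203.8543327 ]
0.112 [315.04153549 197.20204661]
```

View pics/j_crop.png

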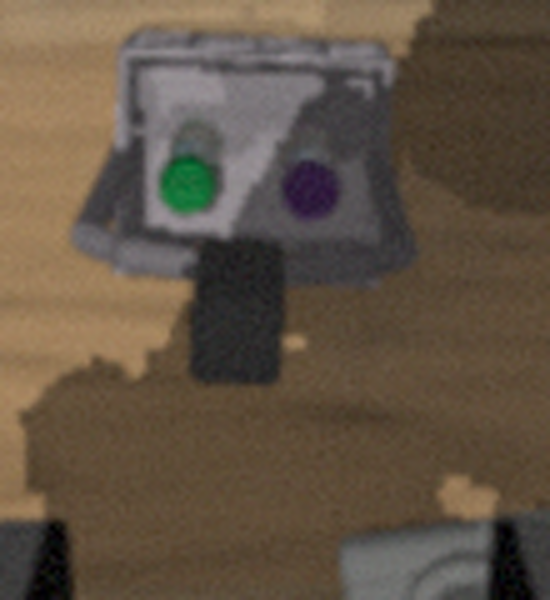

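Emit:
apply_moves:
  rows: "0 0.001 -0.005 0.03 0 0 2.5; 0 0 0 0.035 0 0 0; 0 0 0 0.038 0 0 0; 0 0 0 0 0 0 0"

```text
clock: 14.6
position: [0.4498, -0.1234, 0.1173]
tcp_rot: [0.029, 1.0, 0.001, -0.002]
force: [-0.2, 0.7, 0.7]
width: 0.0425
```

Emit:
apply_moves:
  rows: "-1 0 0 0 0 0 0; -1 0 0 0 0 0 0; -1 0 0 0 0 0 0; -1 0 0 0 0 0 0; -1 0 0 0 0 0 0"

```text
clock: 15.22
position: [0.4527, -0.1261, 0.1211]
tcp_rot: [0.031, 1.0, -0.001, 0.002]
force: [-0.1, -0.9, 7.5]
width: 0.013
```

Emit:
apply_moves:
  rows: "-1 0 0 -0.03 0 0 0; -1 0 0 -0.04 0 0 -5; -1 0 0 -0.05 0 0 -5; -1 0 0 -0.05 0 0 0; -1 0 0 0 0 0 0"

```text
clock: 15.85
position: [0.4527, -0.126, 0.2937]
tcp_rot: [-0.057, 0.998, -0.003, 0.004]
force: [-0.6, -0.1, -1.3]
width: 0.0126
```

```bash
python3 - <<'E'
from h import *
plan([.513,.071,.29],6.9)
snap("wrist","k_w")
E
```

```text
pos [ 0.4527 -0.126   0.2937] yaw/tilt [6.5  0.56] | tool shift mm [-82.2 189.    3.3] turn [-0.32  0.46 -0.4 ] rows 4.0 t 15.85 F [-0.6 -0.1 -1.3] w 0.0126
```

View pics/k_w.png

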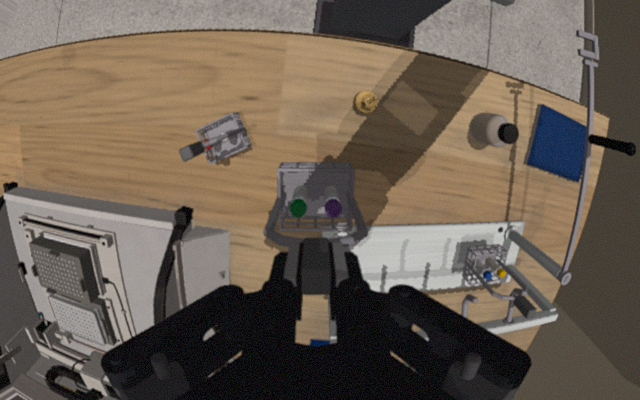

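Emit:
apply_moves:
  rows: "-1 -0.02 0.047 0 0 0 -0.4; -1 -0.02 0.047 0 0 0 0; -1 -0.02 0.047 0 0 0 0; -1 -0.022 0.047 0.03 0 0 0; -1 0 0 0.06 0 0 0"

```text
clock: 16.52
position: [0.5111, 0.0743, 0.1981]
tcp_rot: [-0.063, 0.998, 0.0, 0.002]
force: [1.5, -0.7, -2.9]
width: 0.0125
```

Emit:
apply_moves:
  rows: "-1 0 0 0 0 0 0; -1 0 0 0 0 0 0"

```text
clock: 16.77
position: [0.5103, 0.0709, 0.1994]
tcp_rot: [-0.06, 0.998, -0.0, 0.0]
force: [1.0, 0.4, -1.4]
width: 0.0128
```

```bash
python3 - <<'E'
from h import *
plan([.5825,.079,.201],6.9)
snap("wrist","l_w")
for r in pinpoint("wrist","hook2")[:4]:
            print(round(r["score"],2),np.round(r["pixel"],1),np.round(atz("wrist",r["pixel"],.153),3))
E
```

```text
pos [0.5103 0.0709 0.1994] yaw/tilt [6.85 0.02] | tool shift mm [-72.7  -0.5  -1.6] turn [-0.    0.02 -0.05] rows 2.0 t 16.77 F [ 1.   0.4 -1.4] w 0.0128
0.9 [312.2 313.8] [0.584 0.078 0.153]
```

View pics/l_w.png

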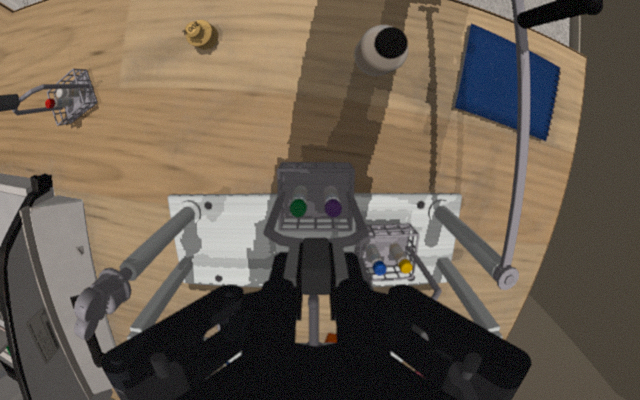

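Emit:
apply_moves:
  rows: "-1 -0.025 0 0 0 0 0; -1 -0.025 0 0 0 0 0; -1 -0.022 0 0 0 0 0; -1 0 0 0 0 0 0"

```text
clock: 17.38
position: [0.5834, 0.0793, 0.2009]
tcp_rot: [-0.06, 0.998, -0.0, 0.002]
force: [-0.1, -0.1, -1.9]
width: 0.0126
```

Emit:
apply_moves:
  rows: "-1 0 0 0.012 0 0 0; -1 0 0 0.012 0 0 0; -1 0 0 0.008 0 0 0; -1 0 0 0 0 0 0"

```text
clock: 17.88
position: [0.5814, 0.0798, 0.1663]
tcp_rot: [-0.06, 0.998, -0.0, 0.0]
force: [-0.1, -1.2, -1.4]
width: 0.0131
```

```bash
python3 - <<'E'
from h import *
plan([.5825,.079,.164],6.9)
snap("wrist","m_w")
a=cv2.imread("pics/m_w.png")[120:300,200:460]
cv2.imwrite("pics/m_c.png",cv2.resize(a,None,fx=3,fy=3,interpolation=cv2.INTER_CUBIC))
E
```

```text
pos [0.5814 0.0798 0.1663] yaw/tilt [6.9  0.02] | tool shift mm [-1.  -0.9  2.3] turn [-0.02  0.01 -0.  ] rows 1.0 t 17.88 F [-0.1 -1.2 -1.4] w 0.0131
```

View pics/m_c.png

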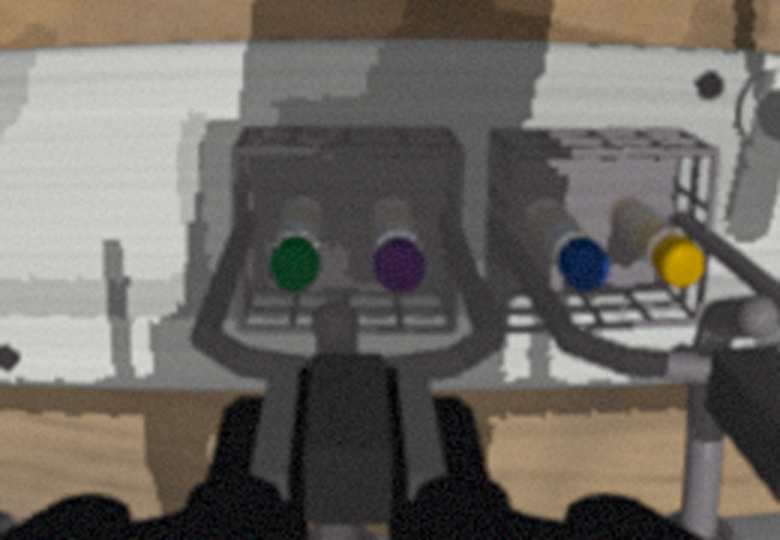

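Bail 2's dip is aligned and its hook tip shows at (335,325) in the crop. I'll lower it and release.

Emit:
apply_moves:
  rows: "-1 0 0 0.003 0 0 0; -1 0 0 0 0 0 0; -0.2 0 0 0 0 0 0; -0.2 0 0 0 0 0 0; -0.2 0 0 0 0 0 0"

```text
clock: 18.55
position: [0.581, 0.0801, 0.163]
tcp_rot: [-0.06, 0.998, 0.0, -0.001]
force: [0.1, 1.1, -0.5]
width: 0.0345
```

Emit:
apply_moves:
  rows: "-0.2 0 0 -0.02 0 0 0; -0.2 0 0 -0.03 0 0 0; -0.2 0 0 -0.05 0 0 0; -0.2 0.05 -0.03 -0.01 0 0 0; -0.2 0.05 -0.03 0 0 0 0"

```text
clock: 19.18
position: [0.4895, 0.0077, 0.2769]
tcp_rot: [-0.061, 0.998, -0.001, 0.002]
force: [-0.0, -1.1, 1.1]
width: 0.0341
```

```bash
python3 - <<'E'
from h import *
plan([.44,-.25,.22],26)
for n in ["wrist","scene","side"]: snap(n,"n_"+n)
for q,z in {"carrier_1_bail":.11,"carrier_1_grip":.13}.items():
    for n in ["wrist","scene","side"]:
        for r in pinpoint(n,q)[:4]:
            print(q,n,round(r["score"],2),np.round(r["pixel"],1),np.round(atz(n,r["pixel"],z),3))
E
```

```text
pos [0.4895 0.0077 0.2769] yaw/tilt [6.98 0.29] | tool shift mm [  80.7 -249.6   57. ] turn [ -0.16   0.25 -19.02] rows 5.0 t 19.18 F [-0.  -1.1  1.1] w 0.0341
carrier_1_bail wrist 0.82 [ 98.4 111. ] [ 0.433 -0.256  0.11 ]
carrier_1_bail wrist 0.21 [503.8 254.5] [0.555 0.263 0.11 ]
carrier_1_bail scene 0.69 [390.6 256.6] [ 0.44  -0.256  0.11 ]
carrier_1_bail side 0.97 [274.9 276.4] [ 0.432 -0.267  0.11 ]
carrier_1_bail side 0.35 [274.6 208.2] [0.399 0.03  0.11 ]
carrier_1_grip wrist 0.88 [ 85.1 112.2] [ 0.433 -0.261  0.13 ]
carrier_1_grip scene 0.62 [391.7 250.9] [ 0.443 -0.256  0.13 ]
carrier_1_grip side 0.67 [277.7 265.8] [ 0.438 -0.264  0.13 ]
carrier_1_grip side 0.6 [272.7 276.2] [ 0.433 -0.297  0.13 ]
```

View pics/n_wrist.png

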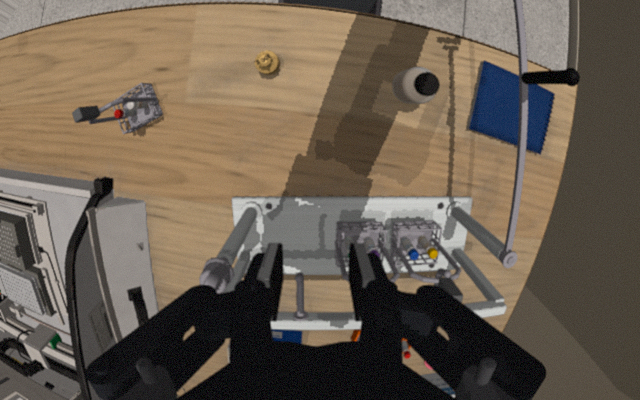

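```bash
python3 - <<'E'
from h import *
snap("scene");snap("side");snap("wrist")
print(atz("scene",(408,246),0),atz("scene",(425,232),.1),atz("side",(345,322),.1),atz("side",(345,345),.0))
print(atz("wrist",(100,180),.1),atz("wrist",(100,180),.15),atz("wrist",(145,228),.0))
print(tri([("scene",(437,140+90)),("side",(345,322))]))
a=cv2.imread("pics/n_scene.png")[130:300,350:550];b=cv2.imread("pics/n_side.png")[200:370,220:420]
cv2.imwrite("pics/n_c.png",cv2.resize(np.hstack([a,b]),None,fx=2,fy=2,interpolation=cv2.INTER_CUBIC))
E
```

```text
[ 0.60121418 -0.26182367  0.        ] [ 0.58591148 -0.30600856  0.1       ] [ 0.55163027 -0.37497873  0.1       ] [ 0.55770517 -0.31465998  0.        ]
[ 0.51940193 -0.25959911  0.1       ] [ 0.50256942 -0.21854301  0.15      ] [ 6.25443859e-01 -2.53617978e-01  5.55111512e-17]
(array([ 0.56773378, -0.35165283,  0.10955921]), np.float64(0.027013691781991634))
```

View pics/n_c.png

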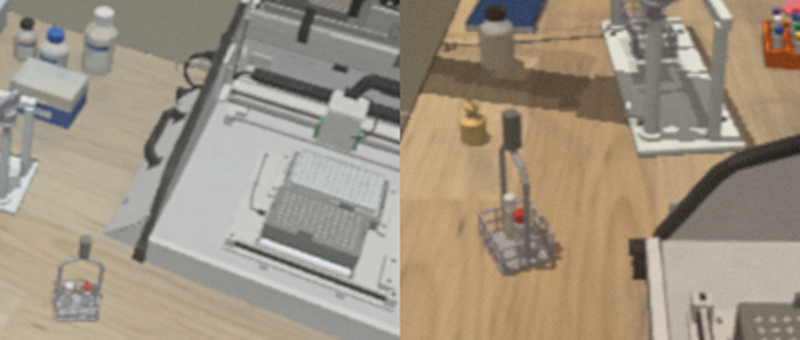

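Emit:
apply_moves:
  rows: "0 0.017 -0.05 0 0 0 0; 0 0.017 -0.05 0 0 0 0; 0 0.017 -0.05 0 0 0 0; 0 0.017 -0.05 0 0 0 0; 0 0.015 -0.05 0 0 0 0"

```text
clock: 20.4
position: [0.4367, -0.2513, 0.2736]
tcp_rot: [-0.06, 0.998, -0.0, 0.0]
force: [0.7, 1.2, 0.1]
width: 0.0424
```

Emit:
apply_moves:
  rows: "0 0 0 0.025 0 0 -9.5; 0 0 0 0.03 0 0 -9.5; 0 0 0 0 0 0 0; 0 0 0 0 0 0 0"

```text
clock: 20.9
position: [0.4417, -0.2455, 0.2196]
tcp_rot: [-0.22, 0.975, -0.002, -0.002]
force: [-0.2, -0.1, 0.1]
width: 0.0423
```

```bash
python3 - <<'E'
from h import *
plan([.44,-.255,.22],26)
snap("wrist","o_w")
s=sense()["position"]
for z in (.148,.13,.112): print(z,proj("wrist",[s[0],s[1],z]))
im=cv2.imread("pics/o_w.png"); cv2.imwrite("pics/o_crop.png",cv2.resize(im[140:260,260:370],None,fx=5,fy=5,interpolation=cv2.INTER_CUBIC))
E
```

```text
pos [ 0.4417 -0.2455  0.2196] yaw/tilt [25.46  0.38] | tool shift mm [ 5.6 -7.9 -0.4] turn [-0.21 -0.32 -0.54] rows 1.0 t 20.9 F [-0.2 -0.1  0.1] w 0.0423
0.148 [314.57979059 212.31168645]
0.13 [314.72334383 204.66160362]
0.112 [314.84841128 198.00966623]
```

View pics/o_crop.png

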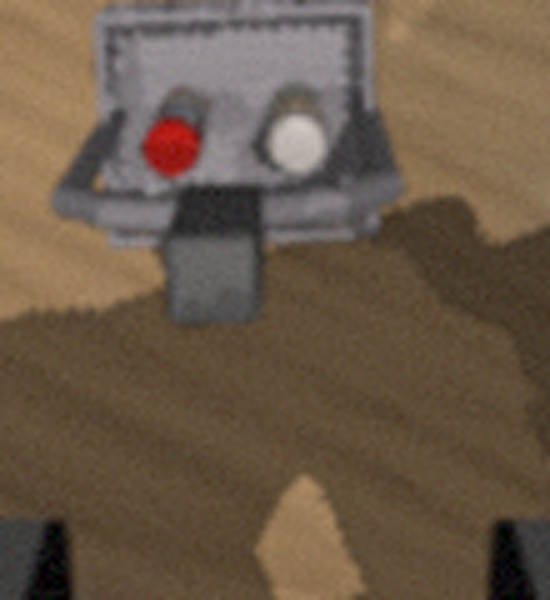

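```bash
python3 - <<'E'
from h import *
snap("wrist")
P=atz("wrist",(303.2,196),.148); print(P); plan([P[0],P[1],.119],26)
E
```

```text
[ 0.43446981 -0.25868166  0.148     ]
pos [ 0.4419 -0.2457  0.2202] yaw/tilt [25.44  0.41] | tool shift mm [ 11.8  -8.  101.3] turn [-0.29 -0.28 -0.56] rows 2.0 t 21.0 F [-0.9 -0.  -1. ] w 0.0426
```

Emit:
apply_moves:
  rows: "0 0.011 -0.008 0.03 0 0 0; 0 0 0 0.035 0 0 0; 0 0 0 0.036 0 0 0; 0 0 0 0 0 0 0"

```text
clock: 21.5
position: [0.4368, -0.2525, 0.1159]
tcp_rot: [-0.216, 0.976, -0.002, -0.007]
force: [-0.2, -0.1, 0.1]
width: 0.0428
```

Emit:
apply_moves:
  rows: "-1 0 0 0 0 0 0; -1 0 0 0 0 0 0; -1 0 0 0 0 0 0; -1 0 0 0 0 0 0; -1 0 0 0 0 0 0"

```text
clock: 22.12
position: [0.4393, -0.2548, 0.1199]
tcp_rot: [-0.216, 0.976, -0.006, -0.004]
force: [-0.4, -1.2, 6.1]
width: 0.0132
```

Emit:
apply_moves:
  rows: "-1 0 0 -0.03 0 0 0; -1 0 0 -0.04 0 0 6.5; -1 0 0 -0.05 0 0 6.5; -1 0 0 -0.05 0 0 6; -1 0 0 0 0 0 0"

```text
clock: 22.75
position: [0.4411, -0.2532, 0.2928]
tcp_rot: [-0.052, 0.999, -0.008, -0.001]
force: [0.0, -0.2, -2.7]
width: 0.0128
```

```bash
python3 - <<'E'
from h import *
plan([.522,-.004,.29],6.9)
snap("wrist","p_w")
E
```

```text
pos [ 0.4411 -0.2532  0.2928] yaw/tilt [5.93 0.96] | tool shift mm [-106.2  239.5   -1.5] turn [-0.94 -0.2  -0.97] rows 5.0 t 22.75 F [ 0.  -0.2 -2.7] w 0.0128
```

View pics/p_w.png

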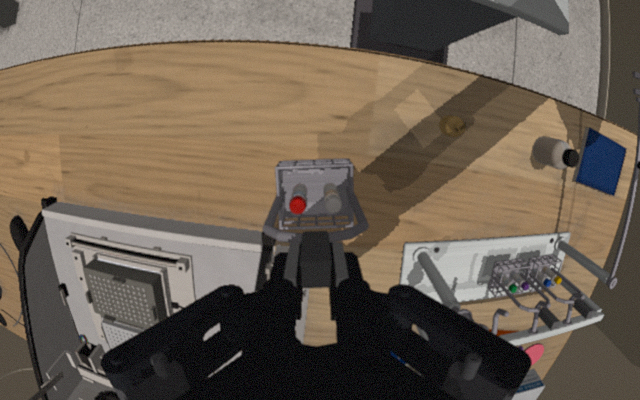

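Emit:
apply_moves:
  rows: "-1 0 0.05 0 -0.9 0 -1; -1 -0.005 0.05 0 0 0 0; -1 -0.01 0.05 0 0 0 0; -1 -0.02 0.05 0 0 0 0; -1 -0.025 0.04 0 0 0 0"

```text
clock: 23.42
position: [0.4699, -0.0041, 0.2856]
tcp_rot: [-0.061, 0.998, 0.004, -0.007]
force: [-0.4, -1.5, -2.2]
width: 0.0126
```

Emit:
apply_moves:
  rows: "-1 -0.03 0 0.03 0 0 0; -1 -0.014 0 0.06 0 0 0; -1 0 0 0 0 0 0; -1 0 0 0 0 0 0"

```text
clock: 23.92
position: [0.5135, -0.0006, 0.1978]
tcp_rot: [-0.06, 0.998, 0.003, -0.005]
force: [-0.8, -0.5, -0.2]
width: 0.013
```

```bash
python3 - <<'E'
from h import *
plan([.5915,.0045,.201],6.9)
snap("wrist","q_w")
for r in pinpoint("wrist","hook2")[:4]:
            print(round(r["score"],2),np.round(r["pixel"],1),np.round(atz("wrist",r["pixel"],.153),3))
for r in pinpoint("wrist","nut_wing")[:4]:
            print(round(r["score"],2),np.round(r["pixel"],1),np.round(atz("wrist",r["pixel"],.214),3))
E
```

```text
pos [ 0.5135 -0.0006  0.1978] yaw/tilt [6.93 0.7 ] | tool shift mm [-78.   -4.3  -4.1] turn [ 0.39 -0.59  0.03] rows 2.0 t 23.93 F [-0.8 -0.5 -0.2] w 0.013
0.75 [487.5 307.6] [0.574 0.156 0.153]
0.7 [306.7 319.5] [0.591 0.003 0.153]
0.47 [316.2 239.1] [0.522 0.002 0.153]
```

View pics/q_w.png

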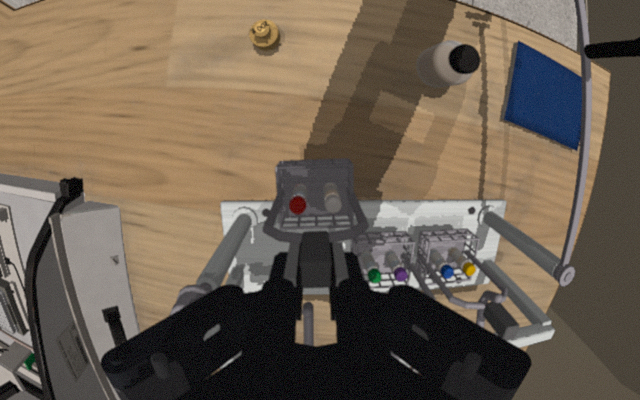

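Emit:
apply_moves:
  rows: "-1 -0.02 -0.004 0 0.4 -0.6 0; -1 -0.025 0 0 0 0 0; -1 -0.025 0 0 0 0 0; -1 -0.007 0 0 0 0 0; -1 0 0 0 0 0 0"

```text
clock: 24.7
position: [0.5907, 0.0047, 0.198]
tcp_rot: [-0.06, 0.998, -0.0, 0.001]
force: [0.2, 0.5, -1.0]
width: 0.0128
```

```bash
python3 - <<'E'
from h import *
plan([.5915,.0045,.164],6.9)
snap("wrist","r_w");snap("scene","r_sc")
a=cv2.imread("pics/r_w.png")[120:300,200:460]
b=cv2.imread("pics/r_sc.png")[110:230,280:420]
cv2.imwrite("pics/r_c.png",cv2.resize(a,None,fx=3,fy=3,interpolation=cv2.INTER_CUBIC))
cv2.imwrite("pics/r_c2.png",cv2.resize(b,None,fx=4,fy=4,interpolation=cv2.INTER_CUBIC))
E
```

```text
pos [0.5907 0.0047 0.198 ] yaw/tilt [6.92 0.08] | tool shift mm [-0.7 -0.2 34. ] turn [-0.03  0.08  0.02] rows 1.0 t 24.7 F [ 0.2  0.5 -1. ] w 0.0128
```

View pics/r_c.png

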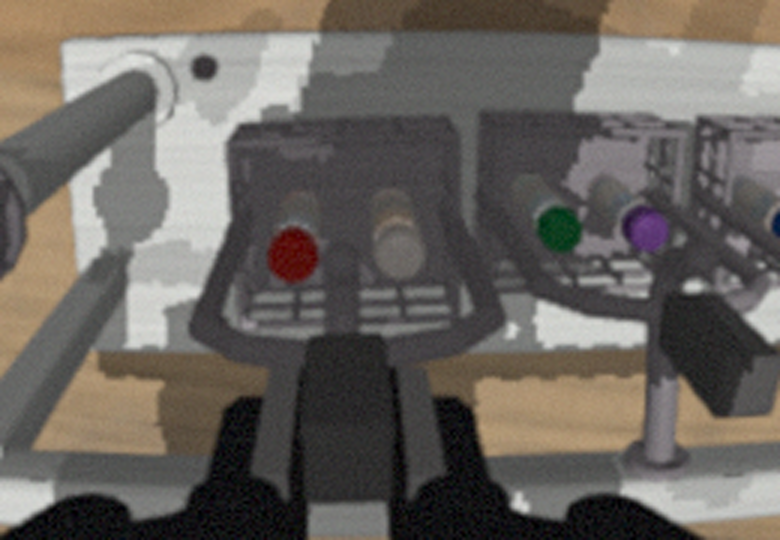

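View pics/r_c2.png

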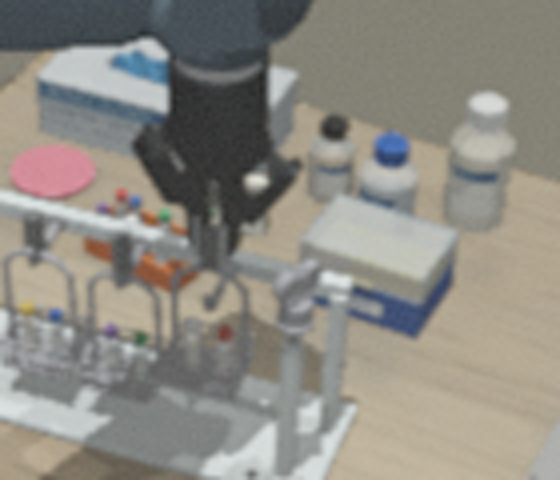

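Emit:
apply_moves:
  rows: "-1 0 0 0.012 0 0 0; -1 0 0 0.012 0 0 0; -1 0 0 0.01 0 0 0; -1 0 0 0 0 0 0"

```text
clock: 25.3
position: [0.5937, 0.0045, 0.1645]
tcp_rot: [-0.06, 0.998, -0.001, 0.005]
force: [8.6, 0.5, 0.6]
width: 0.0128
```

```bash
python3 - <<'E'
from h import *
plan([.5915,.0045,.162],6.9)
snap("wrist","s_w")
a=cv2.imread("pics/s_w.png")[120:300,200:460]
cv2.imwrite("pics/s_c.png",cv2.resize(a,None,fx=3,fy=3,interpolation=cv2.INTER_CUBIC))
E
```

```text
pos [0.5937 0.0045 0.1645] yaw/tilt [6.9  0.53] | tool shift mm [2.2 0.3 2.5] turn [-0.12  0.52  0.  ] rows 1.0 t 25.3 F [8.6 0.5 0.6] w 0.0128
```

View pics/s_c.png

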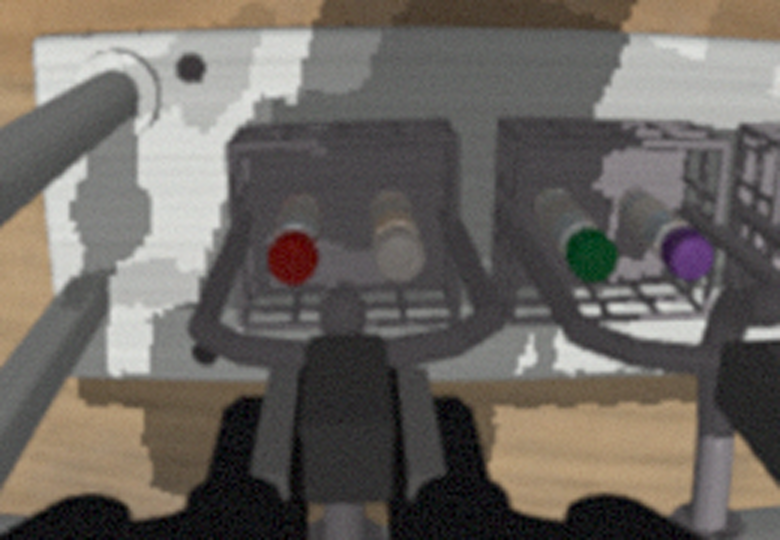

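Emit:
apply_moves:
  rows: "-1 -0.005 0 -0.001 0 0 0; -1 0 0 0 0 0 0; -1 0 0 0.004 0 0 0; -1 0 0 0 0 0 0"

```text
clock: 25.85
position: [0.5969, 0.0051, 0.1631]
tcp_rot: [-0.06, 0.998, -0.001, 0.002]
force: [-1.2, -0.4, 12.6]
width: 0.013
```

Emit:
apply_moves:
  rows: "-0.2 0 0 -0.001 0 0 0; -0.2 0 0 0 0 0 0; -0.2 0 0 0 0 0 0; -0.2 0 0 0 0 0 0"

```text
clock: 26.35
position: [0.5952, 0.0055, 0.1605]
tcp_rot: [-0.06, 0.998, 0.0, -0.0]
force: [0.1, 0.6, 0.6]
width: 0.0339
```

```bash
python3 - <<'E'
from h import *
plan([.5915,.0045,.162],6.9)
snap("wrist","t_w")
a=cv2.imread("pics/t_w.png")[120:300,200:460]
cv2.imwrite("pics/t_c.png",cv2.resize(a,None,fx=3,fy=3,interpolation=cv2.INTER_CUBIC))
E
```

```text
pos [0.5952 0.0055 0.1605] yaw/tilt [6.92 0.04] | tool shift mm [ 3.8 -0.6 -1.5] turn [ 0.01 -0.04  0.02] rows 1.0 t 26.35 F [0.1 0.6 0.6] w 0.0339
```

View pics/t_c.png

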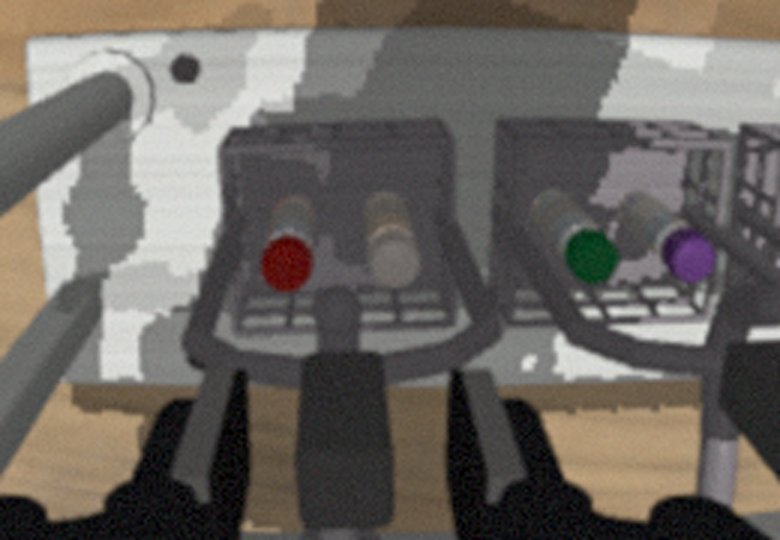

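Emit:
apply_moves:
  rows: "-0.2 0 0 -0.02 0 0 0; -0.2 0 0 -0.03 0 0 0; -0.2 0 0 -0.05 0 0 0; -0.2 0.05 0.03 -0.04 0 0 0; -0.2 0.055 0.03 -0.02 0 0 0"

```text
clock: 27.02
position: [0.4932, 0.0486, 0.3197]
tcp_rot: [-0.06, 0.998, -0.001, 0.003]
force: [0.8, -0.0, 0.4]
width: 0.0339
```

Emit:
apply_moves:
  rows: "-0.2 0.04 0.02 0 0 0 0; -0.2 0.04 0.03 0 0 0 0; -0.2 0 0 0 0 0 0"

```text
clock: 27.4
position: [0.4061, 0.0896, 0.3172]
tcp_rot: [-0.062, 0.998, -0.0, 0.002]
force: [-0.2, -0.1, 0.3]
width: 0.0341
```

```bash
python3 - <<'E'
from h import *
plan([.345,.195,.3],6.9); print(np.round(sense()["joints"],2))
for n in ["wrist","scene","side"]: snap(n,"u_"+n)
for q,z in {"keeper_peg":.215,"keeper_hinge":.16,"nut_wing":.214}.items():
    for n in ["wrist","scene","side"]:
        for r in pinpoint(n,q)[:3]:
            print(q,n,round(r["score"],2),np.round(r["pixel"],1),np.round(atz(n,r["pixel"],z),3))
E
```

```text
pos [0.4061 0.0896 0.3172] yaw/tilt [7.06 0.25] | tool shift mm [ 47.8 112.1  16.9] turn [-0.04  0.24  0.16] rows 3.0 t 27.4 F [-0.2 -0.1  0.3] w 0.0341
[-0.06 -0.41  2.02  0.    1.53 -1.75]
keeper_peg wrist 0.7 [443.3 152. ] [0.352 0.192 0.215]
keeper_peg wrist 0.21 [413.  298.6] [0.498 0.2   0.215]
keeper_peg scene 0.61 [235.7 195.6] [0.347 0.187 0.215]
keeper_peg side 0.68 [259.7 149.6] [0.345 0.183 0.215]
keeper_peg side 0.52 [348.1 176.5] [ 0.572 -0.029  0.215]
keeper_hinge wrist 0.93 [410.6 298.3] [0.536 0.223 0.16 ]
keeper_hinge scene 0.76 [263.9 169.2] [0.541 0.228 0.16 ]
keeper_hinge scene 0.69 [236.5 194.2] [0.4   0.232 0.16 ]
keeper_hinge scene 0.38 [289.4 174.4] [0.558 0.143 0.16 ]
keeper_hinge side 0.82 [330.1 164. ] [0.537 0.234 0.16 ]
keeper_hinge side 0.7 [355.3 196.9] [ 0.591 -0.014  0.16 ]
nut_wing wrist 0.59 [153.4 321.4] [ 0.575 -0.076  0.214]
nut_wing scene 0.57 [354.5 181. ] [ 0.569 -0.077  0.214]
nut_wing side 0.58 [347.3 187.3] [ 0.567 -0.094  0.214]
```

View pics/u_wrist.png

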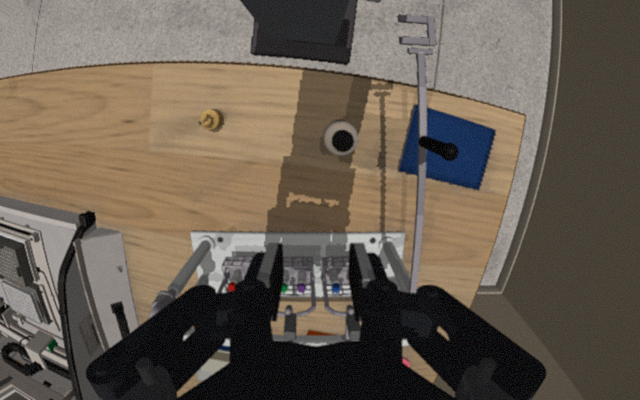

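View pics/u_side.png

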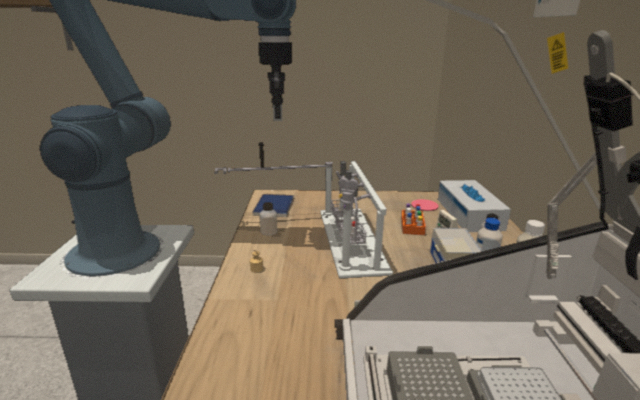

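```bash
python3 - <<'E'
from h import *
plan([.35,.191,.29],6.9)
E
```

```text
pos [0.4078 0.0883 0.3152] yaw/tilt [6.9  0.01] | tool shift mm [ 45.1 108.9  25.2] turn [-0. -0. -0.] rows 3.0 t 28.0 F [-0.1  0.7  0.2] w 0.0341
```

Emit:
apply_moves:
  rows: "0.1 0.02 0.05 0 0 0 0; 0.1 0.02 0.05 0 0 0 0; 0.1 0.005 0.009 0.01 0 0 0; 0.1 0 0 0 0 0 0"

```text
clock: 28.5
position: [0.3493, 0.1913, 0.3043]
tcp_rot: [-0.061, 0.998, -0.0, -0.001]
force: [-0.5, -0.4, 0.5]
width: 0.0469
```

```bash
python3 - <<'E'
from h import *
plan([.35,.191,.29],6.9)
for n in ["wrist"]: snap(n,"v_"+n)
for q,z in {"keeper_peg":.215}.items():
    for n in ["wrist"]:
        for r in pinpoint(n,q)[:3]:
            print(q,n,round(r["score"],2),np.round(r["pixel"],1),np.round(atz(n,r["pixel"],z),3))
s=sense()["position"]; print(proj("wrist",[s[0],s[1],.235]),proj("wrist",[s[0],s[1],.215]),proj("wrist",[s[0],s[1],.17]))
E
```

```text
pos [0.3493 0.1913 0.3043] yaw/tilt [7.   0.09] | tool shift mm [-0.7 -0.4 14.3] turn [-0.05 -0.08  0.1 ] rows 1.0 t 28.5 F [-0.5 -0.4  0.5] w 0.0469
[313.55599196 214.38100657] [313.71427805 205.62339832] [313.99620027 190.15032012]
```

View pics/v_wrist.png

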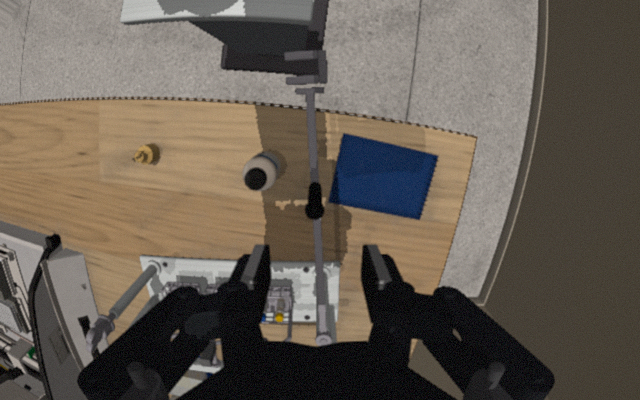

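Emit:
apply_moves:
  rows: "0.1 0.004 0 0.035 0 0 0; 0.1 0 0 0.035 0 0 0; 0.1 0 0 0.034 0 0 0; -1 0 0 0 0 0 0; -1 0 0 0 0 0 0"
  grip_force: 30

```text
clock: 29.22
position: [0.3472, 0.1904, 0.2028]
tcp_rot: [-0.06, 0.998, 0.0, 0.001]
force: [-1.6, 3.2, -0.3]
width: 0.0112
```

Emit:
apply_moves:
  rows: "-1 0 0 0 0 0 0; -1 0 0 0 0 0 0"

```text
clock: 29.48
position: [0.3471, 0.1909, 0.2028]
tcp_rot: [-0.06, 0.998, 0.0, 0.002]
force: [1.1, -0.5, 1.9]
width: 0.011
```

```bash
python3 - <<'E'
from h import *
plan([.35,.191,.2],6.9);snap("wrist","w_w"); snap("scene")
for a in np.radians([90,80,70,60,50,40,30,20,10,0]):
    # angle keeper: 0 along -y rack; grows to -x
    r=np.radians(6.9); ux=np.array([np.cos(r),np.sin(r)]);uy=np.array([-np.sin(r),np.cos(r)])
    h=np.array([.5825,.079])-.03*ux+.15*uy
    print(round(np.degrees(a)),np.round(h+.1875*(-np.cos(a)*uy-np.sin(a)*ux),4),h if a>1.5 else "")
E
```

```text
pos [0.3471 0.1909 0.2028] yaw/tilt [6.91 0.22] | tool shift mm [-2.9 -0.2  2.8] turn [-0.    0.22  0.01] rows 1.0 t 29.48 F [ 1.1 -0.5  1.9] w 0.011
90 [0.3486 0.2018] [0.53469675 0.2243095 ]
80 [0.3553 0.1698] 
70 [0.3675 0.1395] 
60 [0.3848 0.1117] 
50 [0.4066 0.0874] 
40 [0.4323 0.0672] 
30 [0.4611 0.0518] 
20 [0.4922 0.0417] 
10 [0.5246 0.0371] 
0 [0.5572 0.0382]
```

View pics/w_w.png

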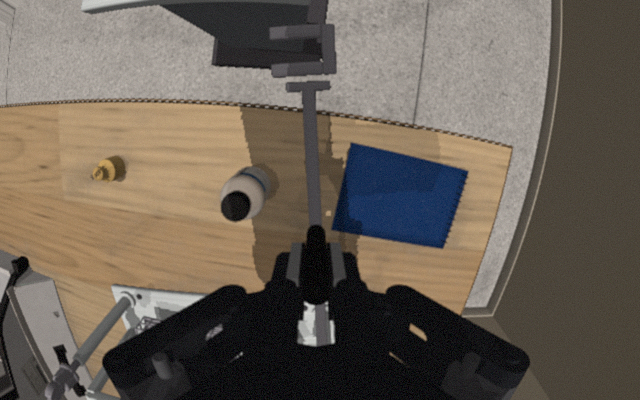

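```bash
cat > arc.py <<'E'
from h import *
import sys
def rows(a0,a1,n,y0,y1,rad,h=(.5347,.2243),ry=6.9):
    r=np.radians(ry); ux=np.array([np.cos(r),np.sin(r)]);uy=np.array([-np.sin(r),np.cos(r)])
    A=np.radians(np.linspace(a0,a1,n+1));Y=np.linspace(y0,y1,n+1)
    P=[np.array(h)+rad*(-np.cos(a)*uy-np.sin(a)*ux) for a in A]
    for i in range(n):
        d=np.append(P[i+1]-P[i],0); t=down(Y[i]).T@d
        print(np.round(t[:2],4),"yawturn",round(-(Y[i+1]-Y[i]),2),"->",np.round(P[i+1],3))
E
python3 -c "
from arc import *
rows(86.6,6,16,6.9,54.9,.1895)"
```

```text
[-0.0017 -0.0166] yawturn -3.0 -> [0.352 0.174]
[-0.0023 -0.0165] yawturn -3.0 -> [0.357 0.158]
[-0.0029 -0.0164] yawturn -3.0 -> [0.364 0.143]
[-0.0035 -0.0163] yawturn -3.0 -> [0.371 0.128]
[-0.004  -0.0162] yawturn -3.0 -> [0.38  0.114]
[-0.0046 -0.016 ] yawturn -3.0 -> [0.391 0.101]
[-0.0052 -0.0158] yawturn -3.0 -> [0.402 0.089]
[-0.0057 -0.0156] yawturn -3.0 -> [0.414 0.078]
[-0.0063 -0.0154] yawturn -3.0 -> [0.428 0.068]
[-0.0068 -0.0152] yawturn -3.0 -> [0.442 0.059]
[-0.0074 -0.0149] yawturn -3.0 -> [0.457 0.052]
[-0.0079 -0.0147] yawturn -3.0 -> [0.472 0.045]
[-0.0084 -0.0144] yawturn -3.0 -> [0.488 0.041]
[-0.0089 -0.0141] yawturn -3.0 -> [0.504 0.037]
[-0.0094 -0.0137] yawturn -3.0 -> [0.521 0.035]
[-0.0099 -0.0134] yawturn -3.0 -> [0.538 0.035]
```

Emit:
apply_moves:
  rows: "-1 -0.0017 -0.0166 0 0 0 -3; -1 -0.0023 -0.0165 0 0 0 -3; -1 -0.0029 -0.0164 0 0 0 -3; -1 -0.0035 -0.0163 0 0 0 -3; -1 0 0 0 0 0 0"

```text
clock: 30.2
position: [0.3697, 0.1282, 0.2027]
tcp_rot: [-0.164, 0.987, -0.0, 0.001]
force: [-1.7, -0.5, 6.6]
width: 0.0107
```

```bash
python3 - <<'E'
from h import *
plan([.371,.128,.2],18.9)
E
```

```text
pos [0.3697 0.1282 0.2027] yaw/tilt [18.85  0.08] | tool shift mm [-1.1 -0.6  2.7] turn [-0.03  0.08 -0.05] rows 1.0 t 30.2 F [-1.7 -0.5  6.6] w 0.0107
```

Forces are low, so I'll continue.

Emit:
apply_moves:
  rows: "-1 -0.004 -0.0162 0 0 0 -3; -1 -0.0046 -0.016 0 0 0 -3; -1 -0.0052 -0.0158 0 0 0 -3; -1 -0.0057 -0.0156 0 0 0 -3; -1 0 0 0 0 0 0"

```text
clock: 30.82
position: [0.4133, 0.0781, 0.2027]
tcp_rot: [-0.266, 0.964, -0.0, 0.001]
force: [-0.6, 0.6, 6.2]
width: 0.011
```

Emit:
apply_moves:
  rows: "-1 -0.0063 -0.0154 0 0 0 -3; -1 -0.0068 -0.0152 0 0 0 -3; -1 -0.0074 -0.0149 0 0 0 -3; -1 -0.0079 -0.0147 0 0 0 -3; -1 0 0 0 0 0 0"

```text
clock: 31.45
position: [0.4708, 0.046, 0.2027]
tcp_rot: [-0.365, 0.931, -0.001, 0.001]
force: [-1.1, -0.2, 6.6]
width: 0.011
```

```bash
python3 - <<'E'
from h import *
plan([.472,.045,.2],42.9); print(np.round(sense()["joints"],2))
for n in ["wrist","scene","side"]: snap(n,"x_"+n)
E
```

```text
pos [0.4708 0.046  0.2027] yaw/tilt [42.84  0.13] | tool shift mm [-0.2 -1.5  2.7] turn [-0.1   0.09 -0.06] rows 1.0 t 31.45 F [-1.1 -0.2  6.6] w 0.011
[-0.14 -0.16  2.03  0.    1.27 -2.46]
```

View pics/x_scene.png

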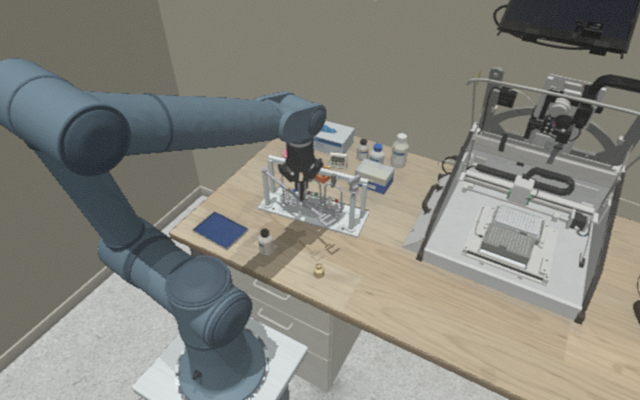

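View pics/x_wrist.png

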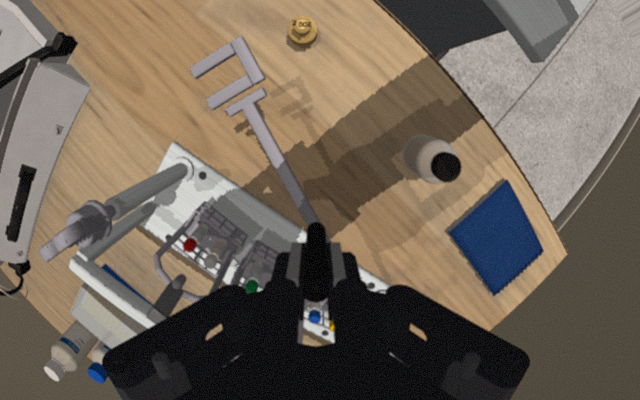

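```bash
python3 -c "
from arc import *
rows(26.15,1,5,42.9,42.9,.1895)"
```

```text
[-0.0084 -0.0143] yawturn -0.0 -> [0.488 0.041]
[-0.0096 -0.0136] yawturn -0.0 -> [0.504 0.037]
[-0.0108 -0.0127] yawturn -0.0 -> [0.521 0.035]
[-0.0119 -0.0117] yawturn -0.0 -> [0.538 0.035]
[-0.0128 -0.0106] yawturn -0.0 -> [0.554 0.036]
```

Emit:
apply_moves:
  rows: "-1 -0.0084 -0.0143 0 0 0 0; -1 -0.0096 -0.0136 0 0 0 0; -1 -0.0108 -0.0127 0 0 0 0; -1 0 0 0 0 0 0"

```text
clock: 32.1
position: [0.5194, 0.0368, 0.2027]
tcp_rot: [-0.365, 0.931, 0.0, 0.001]
force: [0.1, 3.7, 7.5]
width: 0.0106
```

Emit:
apply_moves:
  rows: "-1 -0.006 -0.0059 0 0 0 0; -1 -0.0059 -0.0058 0 0 0 0; -1 -0.0064 -0.0053 0 0 0 0; -1 -0.0064 -0.0053 0 0 0 0; -1 0 0 0 0 0 0"

```text
clock: 32.72
position: [0.5521, 0.0373, 0.2026]
tcp_rot: [-0.365, 0.931, -0.0, 0.001]
force: [0.5, 2.4, 7.0]
width: 0.0105
```

```bash
python3 - <<'E'
from h import *
plan([.557,.036,.2],42.9)
for n in ["wrist","scene","side"]: snap(n,"y_"+n)
a=cv2.imread("pics/y_scene.png")[120:240,250:390];b=cv2.imread("pics/y_side.png")[130:250,290:430]
cv2.imwrite("pics/y_c.png",cv2.resize(np.hstack([a,b]),None,fx=2.8,fy=2.8,interpolation=cv2.INTER_CUBIC))
E
```

```text
pos [0.5521 0.0373 0.2026] yaw/tilt [42.86  0.13] | tool shift mm [-2.7 -4.2  2.6] turn [-0.05  0.12 -0.04] rows 1.0 t 32.73 F [0.5 2.4 7. ] w 0.0105
```

View pics/y_c.png

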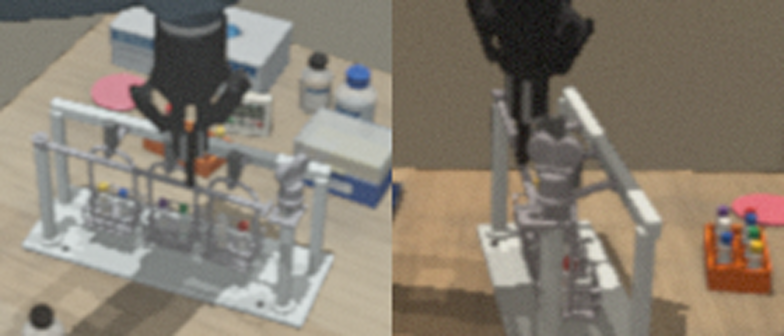

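View pics/y_wrist.png

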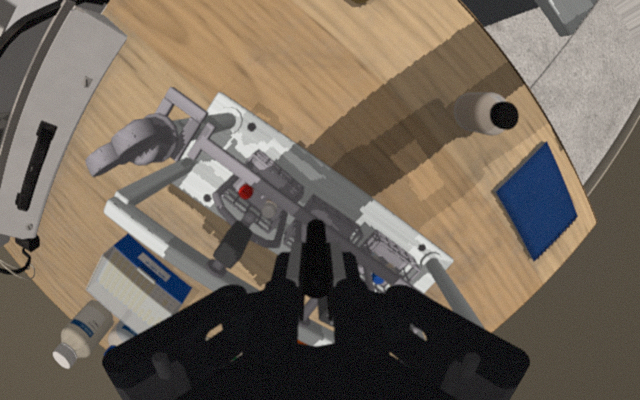

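Emit:
apply_moves:
  rows: "-1 -0.0024 -0.0018 0 0 0 0; -1 -0.0024 -0.0018 0 0 0 0; -1 0 0 0 0 0 0"

```text
clock: 33.25
position: [0.5577, 0.0378, 0.2026]
tcp_rot: [-0.366, 0.931, -0.0, 0.001]
force: [-1.9, 1.2, 6.7]
width: 0.0111
```

Emit:
apply_moves:
  rows: "-1 -0.0024 -0.0018 0 0 0 0; -1 0 0 0 0 0 0"

```text
clock: 33.5
position: [0.5585, 0.0379, 0.2026]
tcp_rot: [-0.366, 0.931, 0.001, -0.002]
force: [-11.5, 0.0, 12.5]
width: 0.0109
```

Emit:
apply_moves:
  rows: "-1 -0.0016 -0.0012 0 0 0 0; -1 0 0 0 0 0 0"

```text
clock: 33.75
position: [0.5589, 0.0383, 0.2024]
tcp_rot: [-0.366, 0.931, 0.002, -0.004]
force: [-17.4, 0.8, 16.4]
width: 0.0113
```

Emit:
apply_moves:
  rows: "-0.3 0 0 0 0 0 0; -0.3 0 0 0 0 0 0; -0.3 0.002 0.0015 -0.02 0 0 0; -0.3 0 0 -0.04 0 0 0; -0.3 0 0 -0.05 0 0 0"

```text
clock: 34.38
position: [0.5596, 0.0371, 0.3129]
tcp_rot: [-0.366, 0.931, 0.0, -0.0]
force: [0.5, -0.4, 0.4]
width: 0.0298
```

Emit:
apply_moves:
  rows: "-0.3 0.04 0 0 0 0 8; -0.3 0.04 -0.02 0 0 0 8; -0.3 0.02 -0.02 0 0 0 10; -0.3 0 -0.03 0 0 0 10; -0.3 0 0 0 0 0 0"

```text
clock: 35.0
position: [0.5098, -0.0865, 0.3126]
tcp_rot: [-0.059, 0.998, -0.0, 0.001]
force: [0.7, 0.3, 0.5]
width: 0.0296
```

```bash
python3 - <<'E'
from h import *
plan([.572,-.075,.3],7)
for n in ["wrist","scene","side"]: snap(n,"z_"+n)
for q,z in {"nut_wing":.214,"keeper_peg":.215,"keeper_hinge":.16}.items():
    for n in ["wrist","scene","side"]:
        for r in pinpoint(n,q)[:2]:
            print(q,n,round(r["score"],2),np.round(r["pixel"],1),np.round(atz(n,r["pixel"],z),3))
E
```

```text
pos [ 0.5098 -0.0865  0.3126] yaw/tilt [6.79 0.1 ] | tool shift mm [-63.2   4.1  12.7] turn [-0.05  0.09 -0.21] rows 2.0 t 35.0 F [0.7 0.3 0.5] w 0.0296
nut_wing wrist 0.97 [319.3 270.7] [ 0.575 -0.075  0.214]
nut_wing scene 0.52 [356.  183.7] [ 0.56  -0.087  0.214]
nut_wing side 0.68 [347.6 184. ] [ 0.568 -0.074  0.214]
keeper_peg wrist 0.95 [437.7 267.3] [0.561 0.036 0.215]
keeper_peg scene 0.9 [320.4 171.6] [0.558 0.031 0.215]
keeper_peg scene 0.34 [287.5 167.6] [0.527 0.127 0.215]
keeper_peg side 0.85 [338.6 163.2] [0.554 0.068 0.215]
keeper_peg side 0.29 [341.1 166.5] [0.559 0.042 0.215]
keeper_hinge wrist 0.6 [550.6 234.7] [0.538 0.229 0.16 ]
keeper_hinge scene 0.78 [263.9 169.5] [0.54  0.228 0.16 ]
keeper_hinge side 0.58 [329. 164.] [0.534 0.234 0.16 ]
keeper_hinge side 0.19 [347.4 183.7] [0.578 0.073 0.16 ]
```

View pics/z_wrist.png

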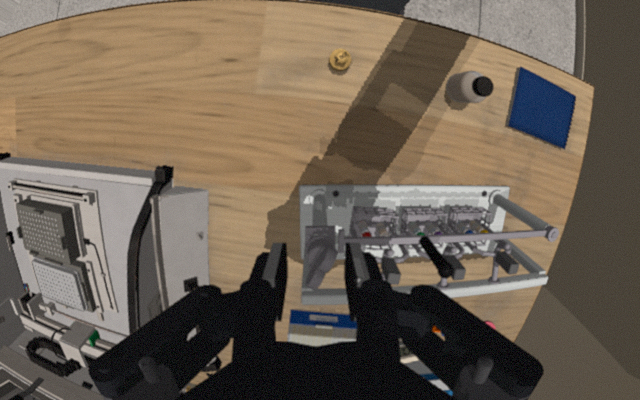

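```bash
python3 - <<'E'
import cv2
a=cv2.imread("pics/z_wrist.png")[215:315,280:380]
cv2.imwrite("pics/z_c.png",cv2.resize(a,None,fx=6,fy=6,interpolation=cv2.INTER_CUBIC))
E
```

```text
(no output)
```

View pics/z_c.png

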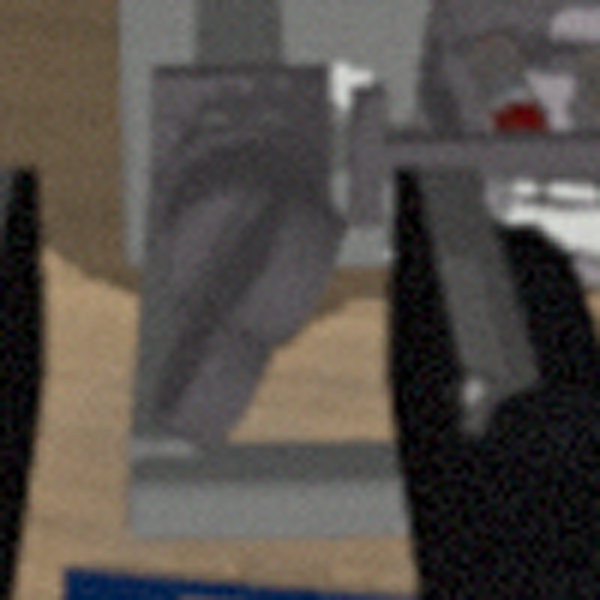

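```bash
python3 - <<'E'
from h import *
C["wrist"]=None
d=snap("wrist")
E=lambda p:atz("wrist",(p[0]/6+280,p[1]/6+215),.227)
for a,b in [((345,225),(235,430)),((270,330),(180,420)),((190,430),(295,190)),((335,240),(205,440))]:
    A,B=E(a),E(b); print(np.round(A,3),np.round(B,3),np.degrees(np.arctan2(*(A-B)[[1,0]])), np.linalg.norm(A-B))
plan([.5725,-.0745,.27],-32); print(sense()["joints"])
E
```

```text
[ 0.547 -0.061  0.227] [ 0.583 -0.072  0.227] 163.1023621761152 0.036902359869432154
[ 0.565 -0.069  0.227] [ 0.582 -0.08   0.227] 147.01273309861432 0.019929558360388393
[ 0.583 -0.079  0.227] [ 0.543 -0.069  0.227] -13.329401874629186 0.04176699858215196
[ 0.55  -0.062  0.227] [ 0.585 -0.076  0.227] 158.53610293000543 0.037739068309405495
pos [ 0.5096 -0.085   0.3114] yaw/tilt [6.94 0.02] | tool shift mm [-63.7   2.8  41.4] turn [-0.000e+00  2.000e-02  3.894e+01] rows 4.0 t 35.65 F [ 0.6  0.6 -0.3] w 0.0299
[-3.84993659e-01 -1.31250442e-01  1.80463129e+00  4.14615686e-05
  1.46783702e+00 -2.07691275e+00]
```

Emit:
apply_moves:
  rows: "0 -0.03 0.003 0 0 0 10; 0 -0.033 0 0.01 0 0 10; 0 0 0 0 0 0 5; 0 0 0 0 0 0 0"

```text
clock: 36.15
position: [0.5721, -0.0803, 0.301]
tcp_rot: [0.156, 0.988, 0.0, -0.0]
force: [0.2, 0.5, 0.1]
width: 0.0428
```

```bash
python3 - <<'E'
from h import *
plan([.5725,-.0745,.30],-18)
snap("wrist","za")
s=sense()["position"];print([proj("wrist",[.5725,-.0745,z]) for z in (.227,.201)])
a=cv2.imread("pics/za.png")[150:270,255:375]
cv2.imwrite("pics/za_c.png",cv2.resize(a,None,fx=5,fy=5,interpolation=cv2.INTER_CUBIC))
E
```

```text
pos [ 0.5721 -0.0803  0.301 ] yaw/tilt [-18.01   0.02] | tool shift mm [1.4 5.6 1. ] turn [ 0.   -0.02 -0.01] rows 1.0 t 36.15 F [0.2 0.5 0.1] w 0.0428
[array([322.52196012, 209.51883569]), array([321.82132416, 199.00964581])]
```

View pics/za_c.png

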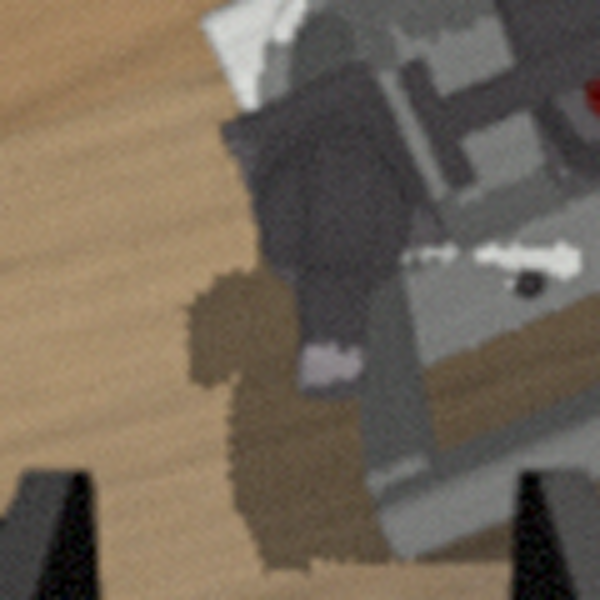

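```bash
python3 - <<'E'
import cv2,numpy as np
a=cv2.imread("pics/za.png")[160:240,290:360]
a=np.clip((a.astype(float)-30)*3,0,255).astype(np.uint8)
cv2.imwrite("pics/za_c2.png",cv2.resize(a,None,fx=7,fy=7,interpolation=cv2.INTER_CUBIC))
E
```

```text
(no output)
```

View pics/za_c2.png

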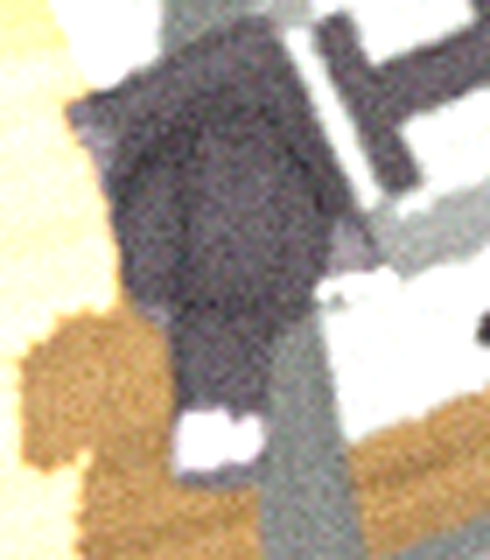

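```bash
python3 - <<'E'
from h import *
snap("wrist")
P=atz("wrist",(290+221/7,160+475/7),.227); u=np.array([np.cos(np.radians(-18)),np.sin(np.radians(-18))])
print(P, P[:2]-.022*u)
for r in pinpoint("wrist","nut_wing")[:3]: print(r["score"],r["pixel"],atz("wrist",r["pixel"],.214))
plan([.5725,-.0755,.24],-18)
E
```

```text
[ 0.58639953 -0.07971367  0.227     ] [ 0.56547629 -0.07291529]
0.57 [321.9, 203.4] [ 0.57201143 -0.07461474  0.214     ]
pos [ 0.5718 -0.0803  0.3017] yaw/tilt [-18.02   0.05] | tool shift mm [ 0.9  4.8 61.7] turn [ 0.    0.05 -0.02] rows 2.0 t 36.3 F [-0.5  0.6  0.4] w 0.0425
```

Emit:
apply_moves:
  rows: "0 0.001 0.0055 0.03 0 0 0; 0 0 0 0.035 0 0 0; 0 0 0 0.028 0 0 0; 0 0 0 0 0 0 0"
  grip_force: 20

```text
clock: 36.8
position: [0.5711, -0.0743, 0.2062]
tcp_rot: [0.157, 0.988, 0.0, -0.002]
force: [0.2, 0.4, 0.1]
width: 0.0425
```

```bash
python3 - <<'E'
from h import *
plan([.5705,-.0745,.207],-18)
snap("wrist","zb");snap("scene","zb_sc");snap("side","zb_s")
a=cv2.imread("pics/zb.png")[170:330,220:420]
a=np.clip((a.astype(float)-20)*2,0,255).astype(np.uint8)
cv2.imwrite("pics/zb_c.png",cv2.resize(a,None,fx=4,fy=3.7,interpolation=cv2.INTER_CUBIC))
a=cv2.imread("pics/zb_sc.png")[140:230,310:400];b=cv2.imread("pics/zb_s.png")[140:230,300:390]
cv2.imwrite("pics/zb_c2.png",cv2.resize(np.hstack([a,b]),None,fx=4.4,fy=4.4,interpolation=cv2.INTER_CUBIC))
E
```

```text
pos [ 0.5711 -0.0743  0.2062] yaw/tilt [-18.05   0.25] | tool shift mm [ 0.5 -0.3 -0.8] turn [ 0.   -0.25 -0.05] rows 1.0 t 36.8 F [0.2 0.4 0.1] w 0.0425
```

View pics/zb_c.png

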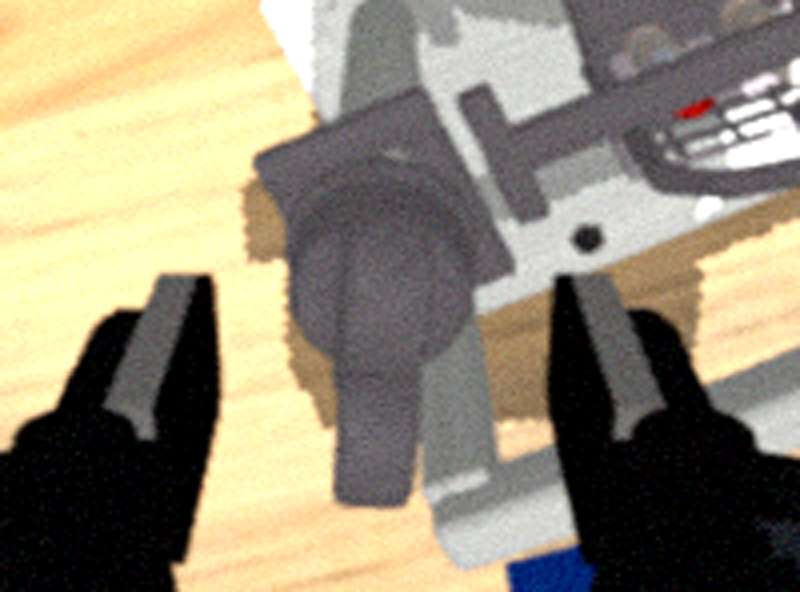

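View pics/zb_c2.png

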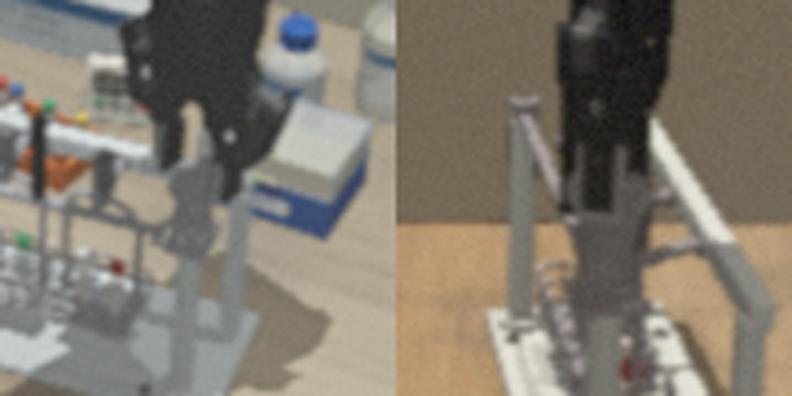

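Emit:
apply_moves:
  rows: "-1 0 0 0 0 0 0; -1 0 0 0 0 0 0; -1 0 0 0 0 0 0; -1 0 0 0 0 0 0; -1 0 0 0 0 0 0"

```text
clock: 37.58
position: [0.5734, -0.0753, 0.2095]
tcp_rot: [0.157, 0.988, -0.001, 0.001]
force: [0.8, -3.5, 4.9]
width: 0.0096
```

Emit:
apply_moves:
  rows: "-1 0 0 -0.0005 0 0 -6; -1 0 0 0 0 0 -6; -1 0 0 0 0 0 -6; -1 0 0 0 0 0 0"

```text
clock: 38.08
position: [0.5734, -0.0746, 0.2095]
tcp_rot: [0.001, 1.0, 0.0, 0.001]
force: [1.5, 0.1, 4.4]
width: 0.0095
```

```bash
python3 - <<'E'
from h import *
plan([.5705,-.0745,.207],0); print(sense()["joints"],sense()["moment"])
snap("wrist","zc")
a=cv2.imread("pics/zc.png")[170:330,220:420]
a=np.clip((a.astype(float)-20)*2,0,255).astype(np.uint8)
cv2.imwrite("pics/zc_c.png",cv2.resize(a,None,fx=4,fy=3.7,interpolation=cv2.INTER_CUBIC))
E
```

```text
pos [ 0.5734 -0.0746  0.2095] yaw/tilt [-0.14  0.14] | tool shift mm [2.9 0.1 2.5] turn [ 0.01  0.14 -0.14] rows 1.0 t 38.08 F [1.5 0.1 4.4] w 0.0095
[-3.25704397e-01  9.80694053e-02  1.76558287e+00  1.01085421e-03
  1.27570820e+00 -1.89438380e+00] [-0.03182483 -0.40137154  0.04628027]
```

View pics/zc_c.png

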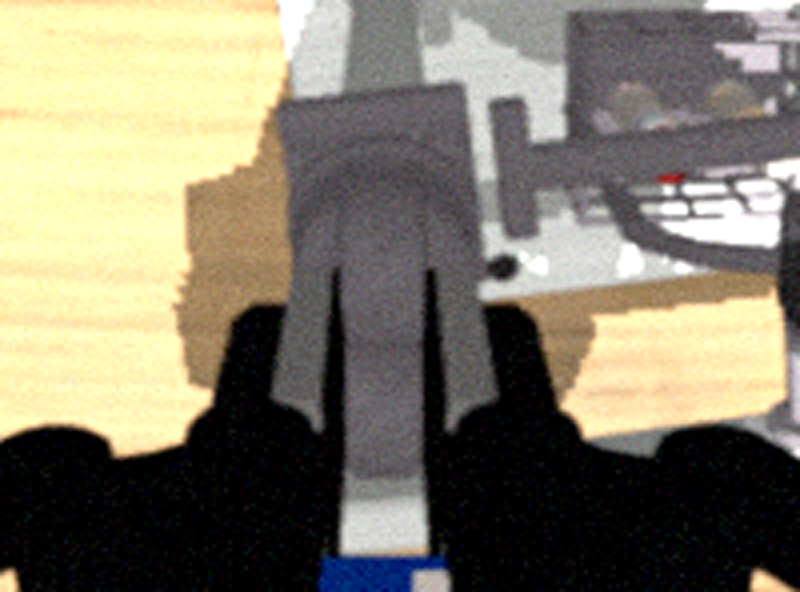

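Emit:
apply_moves:
  rows: "-1 0 0 0 0 0 -7; -1 0 0 0 0 0 -7; -1 0 0 0 0 0 -7; -1 0 0 0 0 0 -6; -1 0 0 0 0 0 -6"

```text
clock: 38.75
position: [0.5729, -0.0735, 0.2077]
tcp_rot: [-0.284, 0.959, 0.001, 0.001]
force: [4.6, 2.6, -2.3]
width: 0.0095
```

Emit:
apply_moves:
  rows: "-1 0 0 0 0 0 0; -0.5 0 0 0 0 0 0; -0.5 0 0 0 0 0 0; -0.5 0 0 0 0 0 0"

```text
clock: 39.25
position: [0.5724, -0.0747, 0.2085]
tcp_rot: [-0.283, 0.959, 0.0, -0.0]
force: [0.6, -0.0, -0.2]
width: 0.0214
```

```bash
python3 - <<'E'
from h import *
plan([.5725,-.0745,.207],33); print(sense()["joints"])
snap("wrist","zd");snap("side","zd_s");snap("scene","zd_sc")
a=cv2.imread("pics/zd.png")[170:330,220:420]
a=np.clip((a.astype(float)-20)*2,0,255).astype(np.uint8)
cv2.imwrite("pics/zd_c.png",cv2.resize(a,None,fx=4,fy=3.7,interpolation=cv2.INTER_CUBIC))
a=cv2.imread("pics/zd_sc.png")[140:230,310:400];b=cv2.imread("pics/zd_s.png")[140:230,300:390]
cv2.imwrite("pics/zd_c2.png",cv2.resize(np.hstack([a,b]),None,fx=4.4,fy=4.4,interpolation=cv2.INTER_CUBIC))
E
```

```text
pos [ 0.5724 -0.0747  0.2085] yaw/tilt [32.9   0.04] | tool shift mm [-0.2  0.1  1.5] turn [ 0.03 -0.03 -0.1 ] rows 1.0 t 39.25 F [ 0.6 -0.  -0.2] w 0.0214
[-3.26123391e-01  9.84256071e-02  1.76701882e+00 -7.06908680e-05
  1.27679790e+00 -2.47104295e+00]
```

View pics/zd_c.png

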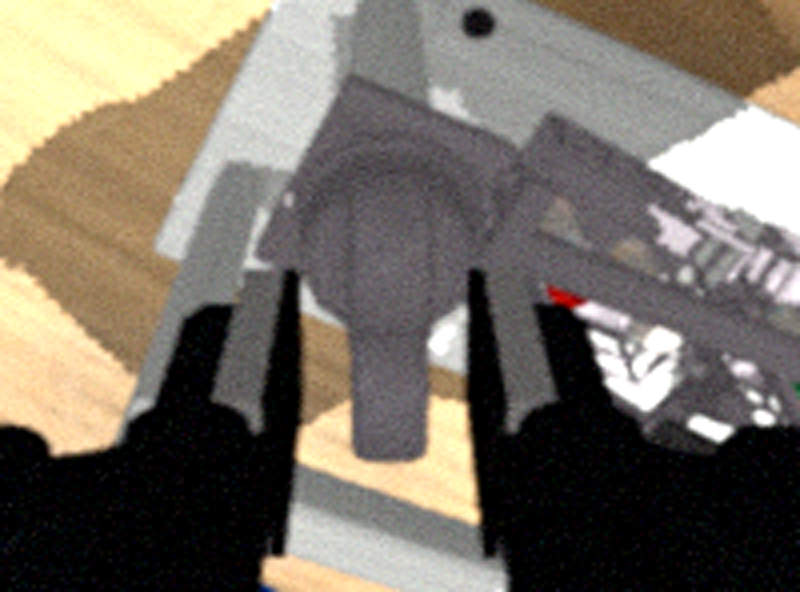

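View pics/zd_c2.png

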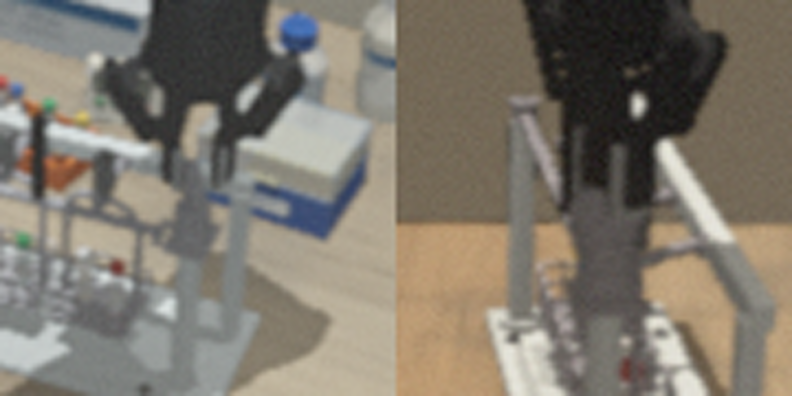

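```bash
python3 - <<'E'
from h import *
snap("wrist")
p=sense()["position"]; 
for c in ([.5725,-.0745],[.5705,-.0740]):
  for z in (.230,.227,.220,.2155):
    u=np.array([np.cos(np.radians(32.9)),np.sin(np.radians(32.9))])
    q=proj("wrist",[c[0]+.022*u[0],c[1]+.022*u[1],z]); 
    w=[proj("wrist",[c[0]+.022*u[0]+s*.005*-u[1],c[1]+.022*u[1]+s*.005*u[0],z])[0]-220 for s in(1,-1)]
    print(c,z,(q-[220,170])*[4,3.7],4*(w[0]-w[1]))
E
```

```text
[0.5725, -0.0745] 0.23 [379.20389585 542.51980145] 80.86998998832155
[0.5725, -0.0745] 0.227 [379.24615701 528.85361471] 79.56595734870575
[0.5725, -0.0745] 0.22 [379.34064722 498.48553188] 76.65462323622091
[0.5725, -0.0745] 0.2155 [379.39847634 480.02497776] 74.87572169155942
[0.5705, -0.074] 0.23 [391.43280897 534.5033537 ] 81.25360008566872
[0.5705, -0.074] 0.227 [391.27652283 520.88005901] 79.93289921241671
[0.5705, -0.074] 0.22 [390.92795889 490.62332885] 76.98599384031081
[0.5705, -0.074] 0.2155 [390.71521463 472.24116633] 75.18646021490258
```

Emit:
apply_moves:
  rows: "-0.5 0 0 0.005 0 0 0; -0.5 0 0 0 0 0 0; -1 0 0 0 0 0 0; -1 0 0 0 0 0 0; -1 0 0 0 0 0 0"

```text
clock: 40.08
position: [0.5724, -0.0743, 0.2037]
tcp_rot: [-0.283, 0.959, 0.0, -0.0]
force: [-2.7, 1.8, 1.6]
width: 0.0093
```

Emit:
apply_moves:
  rows: "-1 0 0 0.0003 0 0 7; -1 0 0 0.0003 0 0 7; -1 0 0 0.0003 0 0 7; -1 0 0 0.0003 0 0 7; -1 0 0 0 0 0 0"

```text
clock: 40.7
position: [0.5726, -0.075, 0.2033]
tcp_rot: [-0.044, 0.999, -0.0, -0.0]
force: [-4.6, 1.4, 4.2]
width: 0.0092
```

```bash
python3 - <<'E'
from h import *
plan([.5725,-.0745,.207],5); print(sense()["moment"])
snap("wrist","ze")
a=cv2.imread("pics/ze.png")[170:330,220:420]
a=np.clip((a.astype(float)-20)*2,0,255).astype(np.uint8)
cv2.imwrite("pics/ze_c.png",cv2.resize(a,None,fx=4,fy=3.7,interpolation=cv2.INTER_CUBIC))
E
```

```text
pos [ 0.5726 -0.075   0.2033] yaw/tilt [5.   0.04] | tool shift mm [ 0.1  0.5 -3.7] turn [-0.04 -0.01 -0.  ] rows 1.0 t 40.7 F [-4.6  1.4  4.2] w 0.0092
[ 0.17312751  0.84233316 -0.05227904]
```

View pics/ze_c.png

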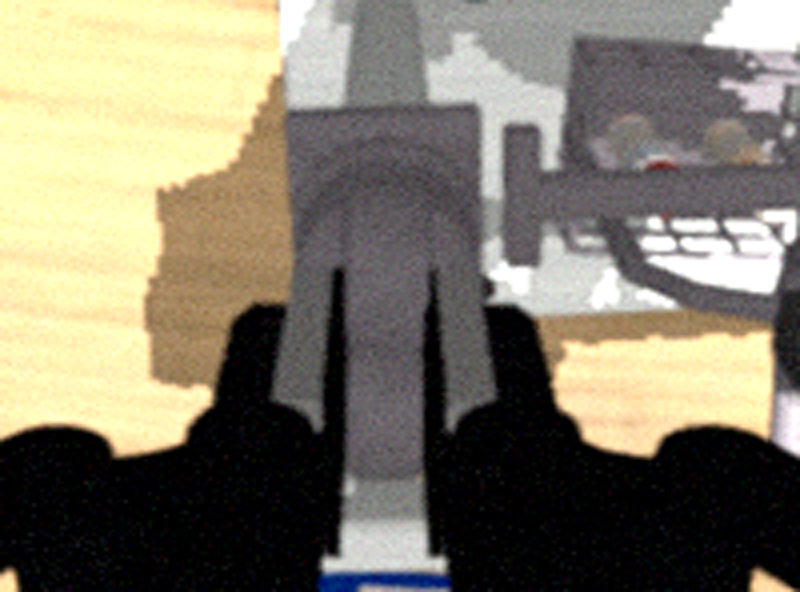

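Nut turns with the grip. Continuing forward.

Emit:
apply_moves:
  rows: "-1 0 0 0.0003 0 0 8; -1 0 0 0.0003 0 0 8; -1 0 0 0.0003 0 0 8; -1 0 0 0.0003 0 0 8; -1 0 0 0 0 0 0"

```text
clock: 41.38
position: [0.5724, -0.0756, 0.2019]
tcp_rot: [0.234, 0.972, -0.001, -0.0]
force: [-4.9, -1.9, 3.5]
width: 0.0094
```

Emit:
apply_moves:
  rows: "-1 0 0 0.0003 0 0 8; -1 0 0 0.0003 0 0 8; -1 0 0 0.0003 0 0 8; -1 0 0 0.0003 0 0 8; -1 0 0 0 0 0 0"

```text
clock: 42.0
position: [0.5719, -0.0759, 0.2004]
tcp_rot: [0.493, 0.87, -0.002, -0.0]
force: [-6.8, -2.3, 5.0]
width: 0.0094
```

```bash
python3 - <<'E'
from h import *
plan([.5725,-.0745,.202],-93.4); print(sense()["moment"])
snap("wrist","zf")
a=cv2.imread("pics/zf.png")[170:330,220:420]
a=np.clip((a.astype(float)-20)*2,0,255).astype(np.uint8)
cv2.imwrite("pics/zf_c.png",cv2.resize(a,None,fx=4,fy=3.7,interpolation=cv2.INTER_CUBIC))
E
```

```text
pos [ 0.5719 -0.0759  0.2004] yaw/tilt [-59.01   0.2 ] | tool shift mm [ 0.9  1.3 -1.6] turn [-0.17  0.11 34.39] rows 4.0 t 42.0 F [-6.8 -2.3  5. ] w 0.0094
[-0.44425565  1.37467601  0.004618  ]
```

View pics/zf_c.png

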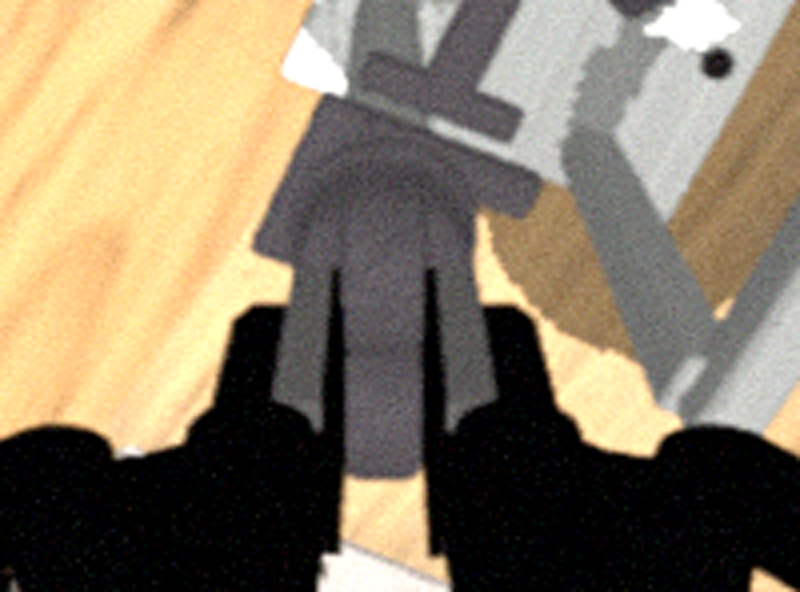

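Emit:
apply_moves:
  rows: "-1 0.0005 -0.0009 0.0003 0 0 8; -1 0 0 0.0003 0 0 8; -1 0 0 0.0003 0 0 8; -1 0 0 0.0003 0 0 6; -1 0 0 0 0 0 0"

```text
clock: 42.68
position: [0.5711, -0.0759, 0.1992]
tcp_rot: [0.701, 0.713, -0.001, 0.0]
force: [-4.7, -2.1, 3.1]
width: 0.0092
```

```bash
python3 - <<'E'
from h import *
plan([.5725,-.0745,.202],-93.4); print(sense()["moment"])
E
```

```text
pos [ 0.5711 -0.0759  0.1992] yaw/tilt [-89.01   0.16] | tool shift mm [ 1.4  1.4 -2.8] turn [-0.08  0.14  4.4 ] rows 1.0 t 42.67 F [-4.7 -2.1  3.1] w 0.0092
[-0.45128535  1.08671649 -0.09945393]
```

Emit:
apply_moves:
  rows: "-1 0 0 0.0001 0 0 3; -1 0 0 0 0 0 0"

```text
clock: 42.92
position: [0.5711, -0.0759, 0.199]
tcp_rot: [0.719, 0.695, -0.001, 0.0]
force: [-5.7, -1.1, 4.0]
width: 0.0091
```

```bash
python3 -c "
from h import *
plan([.5725,-.0745,.202],-93.4); print(sense()['moment'])"
```

```text
pos [ 0.5711 -0.0759  0.199 ] yaw/tilt [-91.98   0.17] | tool shift mm [ 1.5  1.4 -3. ] turn [-0.08  0.14  1.42] rows 1.0 t 42.92 F [-5.7 -1.1  4. ] w 0.0091
[-0.4421329   1.13930022 -0.0176303 ]
```

Emit:
apply_moves:
  rows: "-1 0 0 0.0001 0 0 3; -1 0 0 0 0 0 0"

```text
clock: 43.18
position: [0.5712, -0.0758, 0.199]
tcp_rot: [0.737, 0.676, -0.001, 0.0]
force: [-5.7, -2.5, 2.8]
width: 0.0095
```

```bash
python3 -c "
from h import *
plan([.5725,-.0745,.202],-93.4); print(sense()['moment'])"
```

```text
pos [ 0.5712 -0.0758  0.199 ] yaw/tilt [-94.91   0.16] | tool shift mm [ 1.4  1.2 -3. ] turn [-0.07  0.15 -1.51] rows 1.0 t 43.17 F [-5.7 -2.5  2.8] w 0.0095
[-0.31144064  1.07041826  0.38880201]
```

Emit:
apply_moves:
  rows: "-1 0 0 0.0001 0 0 3; -1 0 0 0 0 0 0"

```text
clock: 43.42
position: [0.5712, -0.0758, 0.199]
tcp_rot: [0.754, 0.657, -0.001, 0.001]
force: [-5.4, -2.2, 3.9]
width: 0.0094
```

```bash
python3 -c "
from h import *
plan([.5725,-.0745,.202],-93.4); print(sense()['moment'])"
```

```text
pos [ 0.5712 -0.0758  0.199 ] yaw/tilt [-97.84   0.17] | tool shift mm [ 1.5  1.1 -3.1] turn [-0.05  0.16 -4.44] rows 1.0 t 43.42 F [-5.4 -2.2  3.9] w 0.0094
[-0.28208813  1.01849575  0.82193568]
```

Emit:
apply_moves:
  rows: "-0.4 0 0 0 0 0 0; -0.4 0 0 0 0 0 0; -0.4 0 0 0 0 0 0; -0.2 0 0 -0.02 0 0 0; -0.2 0 0 -0.03 0 0 0"

```text
clock: 44.05
position: [0.5715, -0.0747, 0.2498]
tcp_rot: [0.755, 0.656, -0.0, -0.0]
force: [-0.0, -0.5, -0.6]
width: 0.0342
```

Emit:
apply_moves:
  rows: "-0.2 0 0 -0.05 0 0 0; -0.2 0 0 0 0 0 0"

```text
clock: 44.3
position: [0.5743, -0.0756, 0.3061]
tcp_rot: [0.755, 0.656, 0.003, 0.005]
force: [0.1, -0.2, -0.2]
width: 0.0342
```

```bash
python3 - <<'E'
from h import *
plan([.45,-.05,.32],7)
snap("wrist","zg")
a=cv2.imread("pics/zg.png")[140:300,220:420]
a=np.clip((a.astype(float)-20)*2,0,255).astype(np.uint8)
cv2.imwrite("pics/zg_c.png",cv2.resize(a,None,fx=4,fy=3.7,interpolation=cv2.INTER_CUBIC))
E
```

```text
pos [ 0.5743 -0.0756  0.3061] yaw/tilt [-98.06   0.71] | tool shift mm [   7.8 -126.5  -15.5] turn [   0.38    0.73 -105.06] rows 11.0 t 44.3 F [ 0.1 -0.2 -0.2] w 0.0342
```

View pics/zg_c.png

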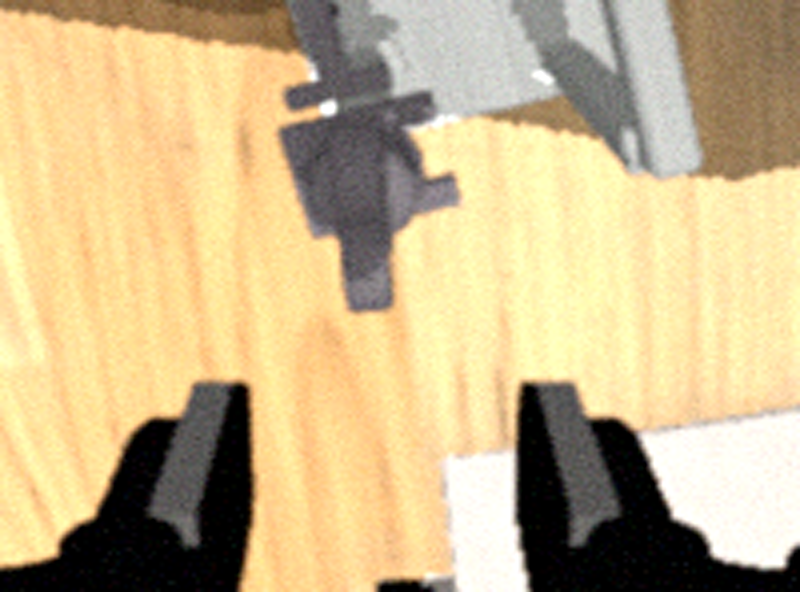

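Emit:
apply_moves:
  rows: "-0.2 0 -0.04 -0.01 0 0 -10; -0.2 0 -0.04 -0.01 0 0 -10; -0.2 0 -0.04 0 0 0 -10; -0.2 0 0 0 0 0 -10; -0.2 0 0 0 0 0 -10"

```text
clock: 44.98
position: [0.4522, -0.0787, 0.3182]
tcp_rot: [0.405, 0.914, 0.0, -0.0]
force: [0.4, -0.8, 1.1]
width: 0.0343
```

Emit:
apply_moves:
  rows: "-0.2 0 0 0 0 0 -10; -0.2 0 0 0 0 0 -10; -0.2 0 0 0 0 0 -10; -0.2 0 0 0 0 0 -10; -0.2 0 0 0 0 0 -10"

```text
clock: 45.6
position: [0.4525, -0.0786, 0.3179]
tcp_rot: [-0.02, 1.0, 0.0, -0.001]
force: [0.1, 0.3, 0.2]
width: 0.0343
```

```bash
python3 - <<'E'
from h import *
plan([.45,0,.32],7)
for n in ["wrist","scene","side"]: snap(n,"zh_"+n)
for q,z in {"nut_wing":.2025,"keeper_peg":.215,"carrier_1_grip":.173}.items():
    for n in ["wrist","scene","side"]:
        for r in pinpoint(n,q)[:3]:
            print(q,n,round(r["score"],2),np.round(r["pixel"],1),np.round(atz(n,r["pixel"],z),3))
for n in ["scene","side"]: print(n,[np.round(proj(n,[.5715,-.075,z]),1) for z in (.214,.207,.2025)])
a=cv2.imread("pics/zh_scene.png")[110:240,240:400];b=cv2.imread("pics/zh_side.png")[110:240,280:440]
cv2.imwrite("pics/zh_c.png",cv2.resize(np.hstack([a,b]),None,fx=2.5,fy=2.5,interpolation=cv2.INTER_CUBIC))
E
```

```text
pos [ 0.4525 -0.0786  0.3179] yaw/tilt [2.26 0.07] | tool shift mm [-0.6 78.6 -2. ] turn [ 0.04 -0.06 -4.74] rows 2.0 t 45.6 F [0.1 0.3 0.2] w 0.0343
nut_wing wrist 0.87 [314.1 306.3] [ 0.571 -0.075  0.202]
nut_wing scene 0.62 [354.6 182.7] [ 0.575 -0.076  0.202]
nut_wing side 0.81 [348.3 190.2] [ 0.57  -0.081  0.202]
keeper_peg wrist 0.88 [426.  301.7] [0.557 0.039 0.215]
keeper_peg scene 0.81 [319.  172.2] [0.554 0.033 0.215]
keeper_peg side 0.9 [338.1 167.3] [0.552 0.036 0.215]
carrier_1_grip scene 0.65 [334.  179.6] [0.59  0.    0.173]
carrier_1_grip side 0.71 [354.2 187.2] [0.59  0.015 0.173]
carrier_1_grip side 0.71 [350.8 178.3] [0.586 0.077 0.173]
scene [array([354. , 180.3]), array([353.9, 182.2]), array([353.8, 183.3])]
side [array([349.1, 184.2]), array([349. , 187.3]), array([348.9, 189.2])]
```

View pics/zh_c.png

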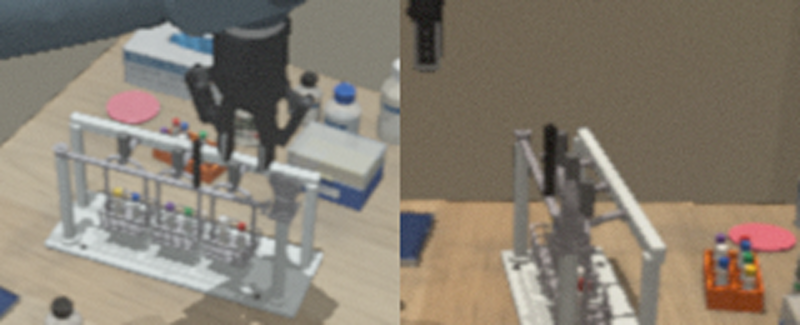

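View pics/zh_wrist.png

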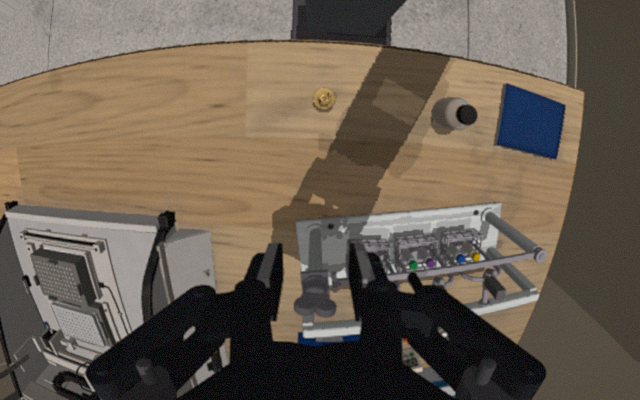

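Emit:
apply_moves:
  rows: "-0.2 0.03 0.03 -0.04 0 0 0; -0.2 0.03 0.05 -0.02 0 0 0; -0.2 0.02 0.04 0 0 0 0; -0.2 0 0 0 0 0 0; -0.2 0 0 0 0 0 0"

```text
clock: 46.82
position: [0.3691, 0.0383, 0.3786]
tcp_rot: [-0.017, 1.0, -0.0, 0.0]
force: [0.4, 0.6, -0.1]
width: 0.0342
```

```bash
python3 - <<'E'
from h import *
plan([.45,0,.32],7)
for n in ["wrist","scene","side"]: snap(n,"zi_"+n)
a=cv2.imread("pics/zi_scene.png")[130:240,240:380]
w=cv2.imread("pics/zi_wrist.png")[200:360,220:520]
cv2.imwrite("pics/zi_c.png",cv2.resize(a,None,fx=5,fy=5,interpolation=cv2.INTER_CUBIC))
cv2.imwrite("pics/zi_w.png",cv2.resize(w,None,fx=2.6,fy=2.6,interpolation=cv2.INTER_CUBIC))
E
```

```text
pos [0.3691 0.0383 0.3786] yaw/tilt [1.92 0.04] | tool shift mm [-79.5 -40.9  58.7] turn [-0.03  0.03 -5.08] rows 2.0 t 46.83 F [ 0.4  0.6 -0.1] w 0.0342
```

View pics/zi_c.png

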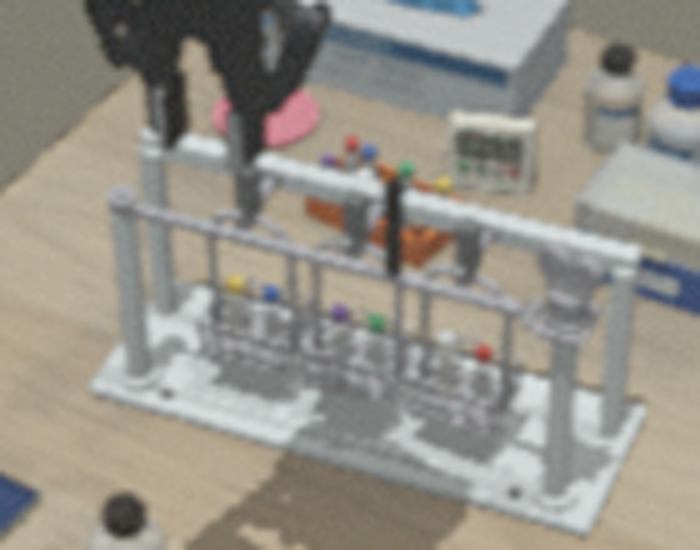

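View pics/zi_w.png

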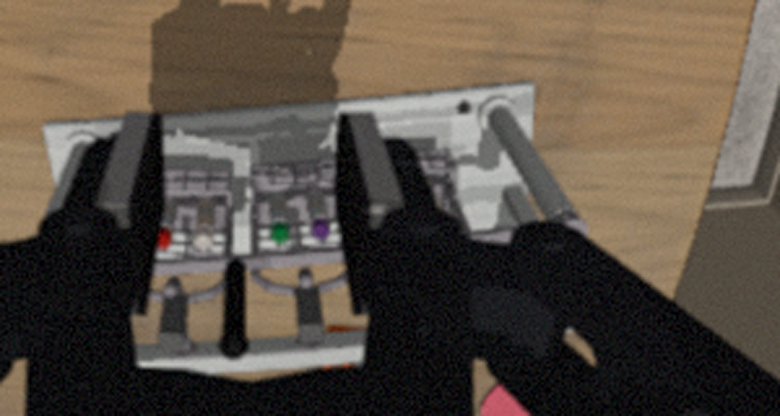

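All three carriers hang on their hooks, the keeper is shut with its fork at the stud, and the nut is down. Handing in.

```bash
python3 -c "
from h import *
print(hand_in())"
```

```text
the job is handed in; nothing more can be done
None
```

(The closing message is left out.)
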